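Restock a swab-box lane first in, first out and zero its counter

TASK

Restock the swab-box lane first in, first out: bring the old box or boxes already in the lane forward, keeping their order, so that they stand close together right up against the front stop, and only then take every new box off the turntable and stand it upright in the lane behind them. When all are in, turn the knob of the restock counter anticlockwise (seen from above) fully home to its zero stop, and leave the other things on the worktop alone.

Things in the scene. Friction and masses are not known exactly. Their poses are not given: they have to be found in the camera images.
- lane: straight aluminium lane fixed on the worktop. Origin under the middle of the channel, at worktop height; x runs along the lane from the front stop to the open loading end, z up. The channel is 330 mm long (x = -165 mm, the inner face of the 44 mm high front stop, to +165 mm) and 70 mm wide (y = -35 to +35 mm); its floor is 6 mm above the worktop; its two side rails are 5 mm thick with tops 40 mm above the worktop. It takes up to five boxes with their 55 mm sides along it.
- turntable: passive round turntable, 273 mm across; origin on its axis at worktop height; its flat top is 24 mm above the worktop and turns freely under light pushes. Foot fixed. The new boxes stand on it, about 76 mm from the axis, turned any way.
- counter: restock counter, a grey box 100 x 100 x 50 mm fixed on the worktop with a round white dial on top; origin under its centre at worktop height, z up. Scale mark zero and a small steel stop pin lie at its +x edge.
- knob_grip (a point): middle of the counter knob's grip, on its vertical axis, 79 mm above the worktop. The black grip is an upright bar 60 mm long (this point's x, which points to the pointer end with the white line), 14 mm thick (its y) and 34 mm high, from 57 to 91 mm above the worktop, on a round skirt 62 mm across.
- reset_knob (a joint): angle of the counter's knob: 0 at the zero stop (the pointer at the pin, along the counter's +x), growing clockwise seen from above up to 4.5; starts between 2.2 and 4.2. Stays where it is left; friction about 0.03 N m.
- old_0_c (a point): closed white-and-blue swab carton, 55 mm (its x) x 60 mm (its y) x 90 mm tall (z), 90 g; this point is its centre, 45 mm above its underside. The old box nearer the front of the lane.
- old_1_c (a point): closed white-and-blue swab carton, 55 mm (its x) x 60 mm (its y) x 90 mm tall (z), 90 g; this point is its centre, 45 mm above its underside. The old box behind it in the lane; absent (None) in some starts.
- new_0_c (a point): closed white-and-blue swab carton, 55 mm (its x) x 60 mm (its y) x 90 mm tall (z), 90 g; this point is its centre, 45 mm above its underside. A new box, on the turntable at the start; two or three are present, the others None.
- new_1_c (a point): closed white-and-blue swab carton, 55 mm (its x) x 60 mm (its y) x 90 mm tall (z), 90 g; this point is its centre, 45 mm above its underside. A new box, on the turntable at the start; two or three are present, the others None.
- new_2_c (a point): closed white-and-blue swab carton, 55 mm (its x) x 60 mm (its y) x 90 mm tall (z), 90 g; this point is its centre, 45 mm above its underside. A new box, on the turntable at the start; two or three are present, the others None.
- stapler: stapler 30 x 126 x 46 mm, a bystander; origin under its centre.
- tape_roll: roll of tape 94 mm across, 48 mm high, a bystander; origin under its centre.
- pen: black pen 142 mm long, a bystander; origin under its centre.
Not all that is in view belongs to the job. Leave any purple look-alike of the part that bears old_1_c alone.

How it is judged (in metres and radians):
On the way, in this order (a step that is already met when the one before it is completed fails the run):
1. the old boxes stand forward at the front stop (x of old_0_c in the frame of lane between -0.145 and -0.12 m and y of old_0_c in the frame of lane between -0.012 and 0.012 m and z of old_0_c in the frame of lane between 0.046 and 0.057 m and angle between each of old_0_c, old_1_c's own z axis and vertical below 0.1 rad and x of old_1_c in the frame of lane between -0.095 and -0.055 m and y of old_1_c in the frame of lane between -0.012 and 0.012 m and z of old_1_c in the frame of lane between 0.046 and 0.057 m), for 0.2 s.
2. all new boxes stand in the lane behind them (x of new_0_c in the frame of lane between -0.145 and 0.15 m and y of new_0_c in the frame of lane between -0.012 and 0.012 m and z of new_0_c in the frame of lane between 0.046 and 0.057 m and angle between each of new_0_c, new_1_c, new_2_c's own z axis and vertical below 0.1 rad and x of new_1_c in the frame of lane between -0.145 and 0.15 m and y of new_1_c in the frame of lane between -0.012 and 0.012 m and z of new_1_c in the frame of lane between 0.046 and 0.057 m and x of new_2_c in the frame of lane between -0.145 and 0.15 m and y of new_2_c in the frame of lane between -0.012 and 0.012 m and z of new_2_c in the frame of lane between 0.046 and 0.057 m), for 0.2 s.
3. the counter's knob is back at its zero stop (value of joint reset_knob below 0.07 rad), for 0.2 s.
At the end, for the whole second after the job is handed in: All boxes at rest, upright (0.1 rad) on the lane floor between the rails: first old box within 17 mm of the stop, second within 27 mm of its foremost place, new boxes behind, centres at least 15 mm inside the loading end; knob within 0.07 rad of zero (all of step 1 and all of step 2 and value of joint reset_knob below 0.07 rad and linear speed of each of old_0, old_1, new_0, new_1, new_2 below 0.02 m/s); the robot touches nothing.
It fails at once if the stapler is pushed out of its place (more than 40 mm) (distance of stapler from where it was at the start of the episode above 0.04 m).
It fails at once if the tape roll is pushed out of its place (more than 40 mm) (distance of tape_roll from where it was at the start of the episode above 0.04 m).
It fails at once if the pen is pushed out of its place (more than 40 mm) (distance of pen from where it was at the start of the episode above 0.04 m).
Of old_1, new_0, new_1, new_2 only 3 to 4 are there at a start; the rules pass over those that are not, and their reading is None.
At some moment in a run one of old_0, old_1 may be knocked a few centimetres aside while the robot is not near it.
Once in a run the grip may slacken for a moment while it holds something.
It also fails if it takes over 208 s, if anything falls off the work surface, if the arm or the gripper's body presses on something with over 40 N, if the wrist force passes 120 N, or if a joint passes its speed limit or range.

ROBOT

A 6-joint arm with a two-finger parallel gripper is mounted at the origin on the work surface; the furniture and walls round the work are solid. World frame = base frame: x ahead of the robot, y to its left, z up, the work surface at z = 0. Lengths are in m, angles in degrees, forces in N, time in s.
With the tool pointing down it reaches from about 0.325 to 0.75 m from the base axis. Payload 7.6 kg.
Tool frame: the origin (TCP) lies midway between the tips of the shut fingers; the grasp point (between the pads) lies 19 mm behind it; y points along the fingers, x is the direction in which the jaws open and shut, and the axes are right-handed (so a half turn about y gives the same grasp; the last joint's range is limited). The gripper opens to 85 mm and grips with 20 to 120 N. Pads are 22 mm wide; open, the fingers measure 114 mm over their backs; the gripper's body (76 mm by 85 mm) begins 54 mm behind the grasp point. The pads swing forward as they close: fully open they stand 13 mm farther back than shut.
Start: joints at [-81.32, 2.991, 80.254, -0, 96.75, -4.028], TCP at [0.116, -0.512, 0.231] pointing down, gripper open.
Joint ranges: [-166.34, 166.34], [-52.06, 124.39], [6.96, 135.62], [-60.46, 240.46], [14.63, 156.25], [-167.68, 167.68]. Speed limits (degrees/s): [147.25, 147.25, 172.46, 180, 180, 180].

INTERFACE

Orientations are given as a 3x3 rotation matrix whose columns are the frame's x, y, z axes.
In Python, from cell import env gives the robot as it stands. The module is installed in compiled form; this text tells all that it offers.
- The arm moves only by the tool arm_command, never from a script. Its argument "moves" is a list of rows, each a list of 3 entries, a list of its own where there are three numbers: the shift along the world's x, y, z in cm, then the turn, a rotation vector about the world's x, y, z in rad, then the finger opening in cm, from 0 to 8.54. A call has 1 to 8 rows; each row shifts and turns the pose as measured when the row begins; what a row does not reach is not made up. A row lasts 1/10 s, in which the tool goes at most 50 mm and 8.59 degrees, less where a joint would pass 70% of its speed; a pose out of reach is approached as far as the arm can. A call is refused whole if a number of a shift passes 5 or a number of a turn 0.15, either way. A call with a gripper value outside its range is refused whole. The fingers move at their own pace and stop on an object; the grip force is fixed at half the most. Time passes only in rows, so rows that do not move let the fingers close. It gives the time, the measured TCP pose, the force and the opening at its end, in the units of the state.
- env.sense(): the state, without advancing time (a new reading comes with each control period).
- env.read_camera(name): name is "scene" or "side" or "wrist"; returns a dict with "image" (384x512x3 uint8, red, green, blue), "range_z" (384x512 float32, m along the optical axis (not along the pixel's ray), 0 where there is no reading), "fx", "fy", "cx", "cy" (pixels), "extrinsics" (4x4, takes a point from camera to world coordinates). Camera axes: x right, y down, z forward; pixel columns grow to the right and rows downward; lengths in m; the calibration is good to about 2 mm. A picture is of the moment at which its call begins.
- env.close_job(): hands the job in, once; it reports no verdict.
Trained networks look in a picture, given as the dict that the camera call returned (one of the last four; its "shot" number tells which), for a name from the list of things; names that differ only in an ending like _2 or _b are one class to them, and where a whole thing is asked for, a point or a joint stands for the part that bears it (a point fixed in the world has none). Each returns a list of dicts, best first, with "confidence" (0 to 1); they miss things now and then, are a little off and sometimes report something else, mostly with a low value. They report only what shows in the picture. A call takes as long as a camera call. They do not tell look-alikes from the thing itself.
- env.trace(target, picture): "region" (384x512 bool, what is visible of it) and "box" ([left, top, right, bottom] in pixels, round what is visible of it).
The state is a dict: "time": time; "qpos": joint angles; "joint_velocities": joint speeds; "joint_efforts": joint torques, N m; "ee_pos": TCP position; "ee_rot": TCP orientation; "wrist_force": force on the tool from outside, world axes, zero at the start; "torque": the same for the moment, N m; "opening": finger opening in m.
Only numpy, scipy, OpenCV 4.12 (cv2) and the standard library are available. Lean on these libraries where they do the work, as an engineer would, in place of code of your own. Each camera call takes 0.05 s, during which the arm holds its last target. There are 200 camera calls.

## Working session

There is one attempt and no reset: what is moved stays moved. The work goes in short steps, Python scripts to look and compute and a tool call to move; the robot and the scene stay as the last step left them, time stands still between calls to the robot, and variables do not carry over. Pictures are saved under pics/ and viewed, about 12 in all and at most 16, crops included, and the job is handed in when it is done.

Besides the shell and the picture viewer there is one more tool, called after ">>>" by a JSON object that holds its "method" and its "body". arm_command: Moves the arm, as the interface text tells. Its arguments: {"type":"object","properties":{"moves":{"type":"array"}},"required":["moves"]}

```bash
mkdir -p pics
cat > h.py <<'E'
import numpy as np, cv2
from cell import env
def cloud(d):
    z=d["range_z"]; v,u=np.mgrid[0:z.shape[0],0:z.shape[1]]
    P=np.stack([(u-d["cx"])/d["fx"]*z,(v-d["cy"])/d["fy"]*z,z],-1)
    E=np.array(d["extrinsics"]); W=P@E[:3,:3].T+E[:3,3]; W[z<=0]=np.nan
    return W
def save(d,n): cv2.imwrite(f"pics/{n}.png",d["image"][:,:,::-1])
def top(P,zlo,zhi):
    s=P[(P[:,2]>zlo)&(P[:,2]<zhi)]
    if len(s)<15: return None
    r=cv2.minAreaRect(s[:,:2].astype(np.float32)*1000); return np.round(r[0],1),np.round(r[1],1),round(r[2],1),len(s)
E
python3 - <<'E'
from h import *
s=env.sense();print({k:np.round(s[k],3) for k in s})
for c in("scene","side"):
    d=env.read_camera(c);save(d,c+"0");W=cloud(d)
    print(c,np.round(np.array(d["extrinsics"]),2).tolist())
    for n in("lane","turntable","counter","knob_grip","old_0_c","stapler","tape_roll","pen"):
        for r in env.trace(n,d):
            P=W[r["region"]];P=P[~np.isnan(P[:,0])]
            if len(P)==0: continue
            zt=np.percentile(P[:,2],98)
            print(n,round(r["confidence"],2),r["box"],"ztop",round(zt,3),top(P,zt-.006,zt+.006))
E
```

```text
{'time': np.float64(0.0), 'qpos': array([-8.1321e+01,  3.0260e+00,  8.0313e+01,  1.0000e-03,  9.6750e+01,
       -4.0290e+00]), 'joint_velocities': array([-0.04 ,  0.025,  0.06 ,  0.099, -0.042, -0.083]), 'joint_efforts': array([ 1.0000e-03, -3.8167e+01, -3.6019e+01,  0.0000e+00,  6.0000e-03,
        0.0000e+00]), 'ee_pos': array([ 0.115, -0.512,  0.23 ]), 'ee_rot': array([[ 0.22 , -0.   ,  0.976],
       [-0.976,  0.002,  0.22 ],
       [-0.002, -1.   ,  0.   ]]), 'wrist_force': array([ 0.673, -0.084, -0.886]), 'torque': array([-0.055,  0.006, -0.043]), 'opening': np.float64(0.086)}
scene [[-0.83, -0.39, 0.4, 0.03], [-0.56, 0.59, -0.59, 0.66], [-0.0, -0.71, -0.71, 0.89], [0.0, 0.0, 0.0, 1.0]]
lane 0.65 [197.7, 129.7, 293.2, 218.8] ztop 0.042 (array([ 561.8, -103. ]), array([366.4,  91. ]), 89.7, 321)
lane 0.3 [188.0, 239.0, 216.4, 280.3] ztop 0.116 (array([467.9, 246. ]), array([54.8, 63.3]), 45.5, 552)
turntable 0.87 [108.4, 229.7, 226.2, 331.5] ztop 0.027 (array([528.9, 297.8]), array([270.7, 272.9]), 59.3, 6171)
knob_grip 0.77 [336.3, 121.3, 356.6, 139.4] ztop 0.093 (array([ 400.
[... 1192 characters left out ...]
y([ 403.3, -376.2]), array([56.7, 13.2]), 62.5, 75)
old_0_c 0.95 [283.2, 206.7, 306.3, 237.8] ztop 0.096 (array([ 567. , -123.3]), array([57.6, 58.2]), 4.1, 180)
stapler 0.59 [224.0, 225.4, 253.6, 252.2] ztop 0.045 (array([ 396.2, -160.2]), array([ 24.2, 109.2]), 51.6, 118)
tape_roll 0.6 [308.5, 183.6, 332.6, 208.8] ztop 0.047 (array([695.9, 117.6]), array([93. , 88.2]), 45.4, 108)
pen 0.7 [217.1, 259.1, 272.3, 311.1] ztop 0.089 (array([ 402.9, -375. ]), array([58.3, 14.7]), 64.2, 90)
pen 0.64 [233.6, 260.6, 255.3, 284.3] ztop 0.09 (array([ 403.5, -373.7]), array([61.2, 14.7]), 64.2, 90)
pen 0.39 [226.2, 205.8, 255.0, 211.9] ztop 0.009 (array([403.9,  39.4]), array([103.1,  11.4]), 19.5, 36)
```

```bash
python3 -c "
import cv2,numpy as np
a=cv2.imread('pics/scene0.png')[90:350,90:400];b=cv2.imread('pics/side0.png')[140:330,190:360]
a=cv2.resize(a,None,fx=1.4,fy=1.4,interpolation=2);b=cv2.resize(b,None,fx=2.1,fy=2.1,interpolation=2)
o=np.zeros((400,800,3),np.uint8);o[:a.shape[0],:a.shape[1]]=a;o[:b.shape[0],440:440+b.shape[1]]=b[:400];cv2.imwrite('pics/v1.png',o)"
```

```text
(no output)
```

View pics/v1.png

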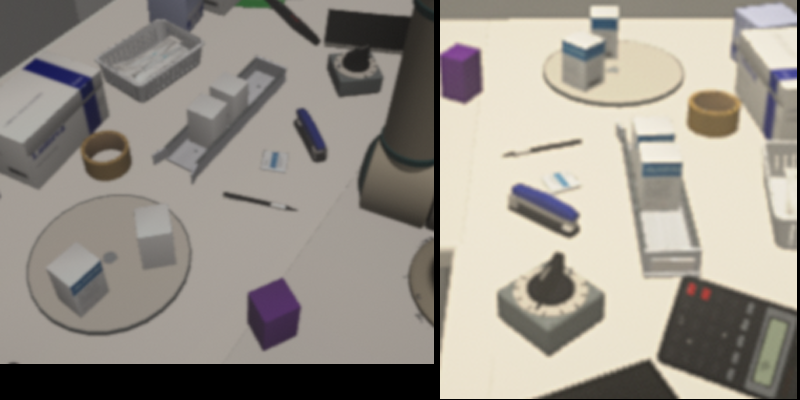

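Run:
```python
from h import *
for c in("scene","side"):
    d=env.read_camera(c);W=cloud(d).reshape(-1,3);W=W[~np.isnan(W[:,0])]
    L=W[(abs(W[:,0]-.567)<.09)&(W[:,1]>-.34)&(W[:,1]<.1)]
    t=L[(L[:,2]>.030)&(L[:,2]<.05)]
    for y0 in np.arange(-.32,.1,.03):
        q=t[(t[:,1]>=y0)&(t[:,1]<y0+.03)]
        if len(q): print(c,round(y0,2),len(q),np.round(np.percentile(q[:,0],[0,25,50,75,100]),3),round(q[:,2].max(),3),np.round([q[:,1].min(),q[:,1].max()],3))
    b=((W[:,2]>.088)&(W[:,2]<.125)&(W[:,0]>.35)&(W[:,0]<.75)&(W[:,1]>-.25)&(W[:,1]<.5))
    P=W[b]; 
    # cluster
    g=np.zeros((900,900),np.uint8);ij=((P[:,:2]+[0,.4])*1000).astype(int);g[ij[:,0],ij[:,1]]=1
    g=cv2.dilate(g,np.ones((9,9)));n,lab=cv2.connectedComponents(g);l=lab[ij[:,0],ij[:,1]]
    for k in range(1,n):
        Q=P[l==k]
        if len(Q)>20: z=np.median(Q[Q[:,2]>Q[:,2].max()-.012][:,2]);print("box",round(z,3),top(Q,z-.005,z+.008))
```

```text
scene -0.29 123 [0.528 0.545 0.568 0.591 0.607] 0.048 [-0.287 -0.261]
scene -0.26 36 [0.527 0.528 0.531 0.603 0.607] 0.043 [-0.259 -0.23 ]
scene -0.23 38 [0.525 0.529 0.6   0.603 0.61 ] 0.042 [-0.228 -0.201]
scene -0.2 21 [0.526 0.528 0.529 0.53  0.533] 0.042 [-0.2  -0.17]
scene -0.17 29 [0.525 0.528 0.529 0.531 0.54 ] 0.05 [-0.17 -0.14]
scene -0.14 52 [0.526 0.529 0.536 0.538 0.539] 0.049 [-0.139 -0.11 ]
scene -0.11 71 [0.525 0.528 0.538 0.542 0.554] 0.05 [-0.11 -0.08]
scene -0.08 40 [0.526 0.527 0.53  0.537 0.539] 0.05 [-0.077 -0.051]
scene -0.05 56 [0.526 0.528 0.534 0.536 0.607] 0.05 [-0.048 -0.021]
scene -0.02 155 [0.524 0.541 0.563 0.59  0.61 ] 0.05 [-0.02  0.01]
scene 0.01 55 [0.525 0.527 0.6   0.601 0.607] 0.043 [0.01 0.04]
scene 0.04 63 [0.521 0.526 0.601 0.604 0.61 ] 0.041 [0.04 0.07]
scene 0.07 19 [0.519 0.522 0.608 0.61  0.614] 0.038 [0.071 0.083]
box 0.114 (array([467.7, 245.9]), array([54.9, 63.3]), 44.9, 568)
box 0.114 (array([515.1, 374.4]), array([60.1, 57.1]), 85.6, 689)
box 0.096 (array([564.9, -36.4]), array([61.7, 58. ]), 2.0, 337)
box 0.096 (array([ 566.7, -114.
[... 531 characters left out ...]
  0.531 0.539 0.608] 0.049 [-0.11  -0.083]
side -0.08 17 [0.528 0.531 0.538 0.54  0.54 ] 0.049 [-0.078 -0.051]
side -0.05 15 [0.529 0.53  0.533 0.537 0.539] 0.049 [-0.047 -0.023]
side -0.02 9 [0.528 0.529 0.53  0.531 0.533] 0.039 [-0.018  0.009]
side 0.01 8 [0.528 0.529 0.53  0.531 0.533] 0.038 [0.016 0.038]
side 0.04 6 [0.524 0.524 0.525 0.527 0.53 ] 0.035 [0.047 0.061]
side 0.07 5 [0.525 0.616 0.655 0.655 0.657] 0.045 [0.072 0.098]
box 0.111 (array([469.8, 239.7]), array([58. , 66.5]), 49.2, 118)
box 0.111 (array([517.1, 370. ]), array([68.9, 49.8]), 86.0, 82)
box 0.093 (array([567. , -43.9]), array([60. , 64.6]), 6.2, 178)
box 0.094 (array([ 568.7, -123.5]), array([59.8, 61.9]), 0.3, 204)
```

>>> {"method": "arm_command", "body": {"moves": [[[3.2,3.8,0],[0,0,0.1],4],[[3.2,3.8,0],[0,0,0.1],2],[[3.2,3.8,0],[0,0,0.1],0],[[3.2,3.8,0],[0,0,0.1],0],[[3.2,3.8,0],[0,0,0.1],0],[[3.2,3.8,0],[0,0,0.1],0],[[3.2,3.8,0],[0,0,0.1],0],[[3.2,3.8,0],[0,0,0.1],0]]}}

```text
time: 1.8
ee_pos: [0.3699, -0.2048, 0.2304]
ee_rot: [[0.863, 0.001, 0.505], [-0.505, -0.001, 0.863], [0.002, -1.0, -0.001]]
wrist_force: [1.0, -0.9, 0.8]
opening: -0.0002
```

>>> {"method": "arm_command", "body": {"moves": [[[3.3,4,0],[0,0,0.09],0],[[3.3,4,0],[0,0,0.09],0],[[3.3,4,0],[0,0,0.09],0],[[3.3,4,0],[0,0,0.09],0],[[3.3,4,0],[0,0,0.09],0],[[3.3,4,0],[0,0,0.08],0],[[0,0,-4],[0,0,0],0],[[0,0,0],[0,0,0],0]]}}

```text
time: 2.6
ee_pos: [0.5616, 0.0337, 0.1903]
ee_rot: [[0.999, 0.007, -0.034], [0.034, -0.0, 0.999], [0.007, -1.0, -0.0]]
wrist_force: [-0.8, -0.8, -1.2]
opening: 0.0004
```

Run:
```python
from h import *
s=env.sense();print(s['time'],np.round(s['ee_pos'],4),np.round(s['ee_rot'],3).tolist(),np.round(s['qpos'],1))
d=env.read_camera("wrist");save(d,"w1");W=cloud(d);print(np.round(d["extrinsics"],2).tolist())
for r in env.trace("old_0_c",d):
    P=W[r["region"]];P=P[~np.isnan(P[:,0])];zt=np.percentile(P[:,2],97)
    print(round(r["confidence"],2),r["box"],round(zt,3),top(P,zt-.005,zt+.006))
```

```text
2.6 [0.5616 0.0337 0.1903] [[0.999, 0.007, -0.034], [0.034, -0.0, 0.999], [0.007, -1.0, -0.0]] [-0.3  9.6 77.8 -0.  92.2 -2.3]
[[1.0, 0.03, 0.02, 0.56], [0.03, -0.95, -0.3, 0.11], [0.01, 0.3, -0.96, 0.33], [0.0, 0.0, 0.0, 1.0]]
0.8 [255.8, 314.4, 266.8, 337.1] 0.235 None
0.4 [341.6, 41.8, 452.4, 146.6] 0.048 (array([693.9, 120.7]), array([91.6, 91.4]), 51.7, 2858)
```

View pics/w1.png

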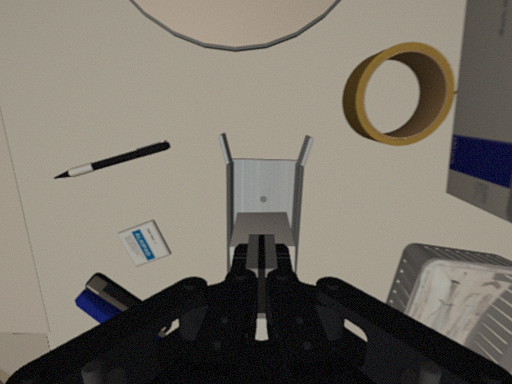

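Run:
```python
from h import *
d=env.read_camera("wrist");W=cloud(d)
for v in (150,155,158,160,162,165,175,190,200,205,208,212,216,225): print(v,np.round(W[v,265],4))
for v in (180,200):
  q=W[v,215:315]; m=q[:,2]>.03; print(v,np.round(q[m][:,0],3),)
```

```text
150 [ 0.572   0.0567 -0.002 ]
155 [ 0.5721  0.051  -0.0009]
158 [0.5721 0.0483 0.0043]
160 [0.5721 0.0462 0.0054]
162 [0.5722 0.0437 0.0046]
165 [0.5723 0.0403 0.0058]
175 [0.5728 0.0281 0.0048]
190 [0.5734 0.01   0.0063]
200 [ 0.5739 -0.0031  0.0049]
205 [ 0.5741 -0.0095  0.0052]
208 [ 0.5742 -0.0131  0.0061]
212 [ 0.5738 -0.0132  0.0196]
216 [ 0.5734 -0.0131  0.0327]
225 [ 0.5726 -0.013   0.0589]
180 [0.527 0.528 0.529 0.53  0.531 0.531 0.602 0.602 0.603 0.604 0.605 0.606]
200 [0.526 0.528 0.529 0.53  0.531 0.532 0.601 0.602 0.603 0.604 0.605 0.607]
```

>>> {"method": "arm_command", "body": {"moves": [[[0.5,0,-4],[0,0,-0.03],0],[[0,0,-4],[0,0,0],0],[[0,0,-4],[0,0,0],0],[[0,0,-2],[0,0,0],0],[[0,0,0],[0,0,0],0],[[0,-1.5,0],[0,0,0],0],[[0,-1.5,0],[0,0,0],0],[[0,-1,0],[0,0,0],0]]}}

```text
time: 3.55
ee_pos: [0.5771, -0.017, 0.078]
ee_rot: [[0.998, 0.056, 0.009], [-0.009, -0.003, 1.0], [0.056, -0.998, -0.002]]
wrist_force: [-0.3, 0.1, -0.4]
opening: -0.0002
```

>>> {"method": "arm_command", "body": {"moves": [[[0,-1,0],[0,0,0],0],[[0,-1,0],[0,0,0],0],[[0,-1,0],[0,0,0],0],[[0,-1,0],[0,0,0],0],[[0,-1,0],[0,0,0],0],[[0,-1,0],[0,0,0],0],[[0,-1,0],[0,0,0],0],[[0,-1,0],[0,0,0],0]]}}

```text
time: 4.35
ee_pos: [0.5784, -0.1053, 0.0815]
ee_rot: [[0.998, 0.061, 0.011], [-0.011, -0.003, 1.0], [0.061, -0.998, -0.002]]
wrist_force: [0.3, 0.9, 1.0]
opening: -0.0001
```

```bash
cat >> h.py <<'E'
def boxes(c="scene"):
    d=env.read_camera(c);W=cloud(d).reshape(-1,3);W=W[~np.isnan(W[:,0])]
    for zl,reg in((.088,(W[:,1]<.09)&(W[:,1]>-.32)&(abs(W[:,0]-.567)<.06)),(.106,(W[:,1]>.1))):
        P=W[reg&(W[:,2]>zl)&(W[:,2]<zl+.017)&(W[:,0]>.33)&(W[:,0]<.75)&(W[:,1]<.48)]
        if len(P)<15: continue
        g=np.zeros((900,900),np.uint8);ij=((P[:,:2]+[0,.4])*1000).astype(int);g[ij[:,0],ij[:,1]]=1
        g=cv2.dilate(g,np.ones((5,5)));n,lab=cv2.connectedComponents(g);l=lab[ij[:,0],ij[:,1]]
        for k in range(1,n):
            Q=P[l==k]
            if len(Q)>30: z=np.median(Q[:,2]);print(c,"box",round(z,3),top(Q,z-.006,z+.006))
    return d
E
python3 - <<'E'
from h import *
a=boxes()["image"];b=boxes("side")["image"]
a=cv2.resize(a[100:250,180:330],(500,500));b=cv2.resize(b[180:300,230:350],(300,300))
o=np.zeros((500,800,3),np.uint8);o[:,:500]=a;o[:300,500:]=b;cv2.imwrite("pics/v3.png",o[:,:,::-1])
print(np.round(env.sense()["qpos"],1))
E
```

```text
scene box 0.096 (array([ 554.1, -118.7]), array([82.3, 29.1]), 49.5, 101)
scene box 0.114 (array([467.9, 245.7]), array([54.8, 62.3]), 45.0, 574)
scene box 0.114 (array([515.1, 373.4]), array([61.5, 57.1]), 85.4, 703)
side box 0.096 (array([ 565.9, -154. ]), array([32.9, 61.9]), 82.1, 129)
side box 0.1 (array([ 580. , -117.1]), array([10.8, 25.7]), 85.4, 29)
side box 0.111 (array([465.6, 228.3]), array([49. , 75.1]), 71.5, 92)
[-14.3  16.   83.3   0.7  77.3 -13.7]
```

View pics/v3.png

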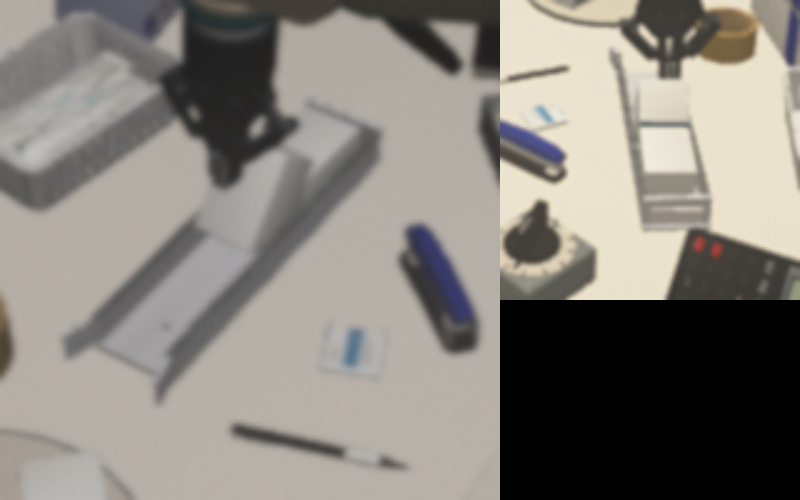

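>>> {"method": "arm_command", "body": {"moves": [[[0,0.8,0],[0,0,0],0],[[0,0.8,0],[0,0,0],0],[[0,0.8,0],[0,0,0],0],[[0,0.8,0],[0,0,0],0],[[0,0.8,0],[0,0,0],0],[[0,0.8,0],[0,0.06,0],0],[[-0.5,1,0],[0,0,0],0],[[-0.5,0,0],[0,0,0],0]]}}

```text
time: 5.25
ee_pos: [0.5675, -0.0404, 0.0808]
ee_rot: [[1.0, -0.0, 0.009], [-0.009, -0.003, 1.0], [-0.0, -1.0, -0.003]]
wrist_force: [0.9, -0.4, -1.3]
opening: -0.0001
```

Run:
```python
from h import *
boxes();b=boxes("side")["image"]
cv2.imwrite("pics/v4.png",cv2.resize(b[180:300,230:350],(400,400))[:,:,::-1])
s=env.sense();print(np.round(s["ee_pos"],4),np.round(s["ee_rot"],3).tolist())
```

```text
scene box 0.098 (array([ 557.7, -130.1]), array([57.2, 33.8]), 20.6, 85)
scene box 0.097 (array([566.2, -30.4]), array([28.7, 13. ]), 20.7, 35)
scene box 0.114 (array([468.3, 245.4]), array([54.9, 64.7]), 45.2, 573)
scene box 0.114 (array([515.1, 374.4]), array([60.7, 56.8]), 85.6, 707)
side box 0.096 (array([ 566.3, -153.5]), array([28.5, 60.9]), 83.3, 123)
side box 0.097 (array([568.4, -53.1]), array([11.2, 26.6]), 82.8, 30)
side box 0.111 (array([469.9, 237.4]), array([40.6, 75.2]), 70.9, 86)
side box 0.111 (array([514.6, 366.6]), array([58.7, 25.2]), 26.2, 35)
[ 0.5671 -0.0416  0.081 ] [[1.0, -0.001, 0.01], [-0.01, -0.004, 1.0], [-0.001, -1.0, -0.004]]
```

View pics/v4.png

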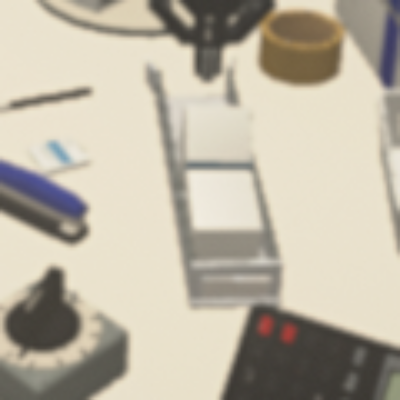

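>>> {"method": "arm_command", "body": {"moves": [[[0,4,0],[0,0,0],0],[[0,3,0],[0,0,0],0],[[0,0,0],[0,0,0],0]]}}

```text
time: 5.65
ee_pos: [0.5666, 0.0284, 0.0815]
ee_rot: [[1.0, 0.003, 0.014], [-0.014, -0.004, 1.0], [0.003, -1.0, -0.004]]
wrist_force: [0.9, -1.1, 0.7]
opening: -0.0005
```

Run:
```python
from h import *
d=env.read_camera("wrist");save(d,"w5");W=cloud(d).reshape(-1,3)
for c in("wrist","scene"):
  d=env.read_camera(c);W=cloud(d).reshape(-1,3)
  q=W[(abs(W[:,0]-.567)<.029)&(W[:,1]<0.03)&(W[:,1]>-.2)&(W[:,2]>.012)&(W[:,2]<.125)]
  for z0 in np.arange(.01,.125,.01):
    p=q[(q[:,2]>z0)&(q[:,2]<z0+.01)]
    if len(p)>4: print(c,round(z0,3),len(p),np.round(np.percentile(p[:,1],[2,50,98]),3))
s=env.sense();print(np.round(s["ee_pos"],4))
```

```text
wrist 0.11 233 [0.015 0.023 0.03 ]
scene 0.02 5 [-0.168 -0.165 -0.096]
scene 0.03 16 [-0.167 -0.096 -0.082]
scene 0.04 74 [-0.146 -0.085 -0.08 ]
scene 0.05 82 [-0.199 -0.094 -0.087]
scene 0.06 101 [-0.199 -0.101 -0.094]
scene 0.07 80 [-0.175 -0.109 -0.102]
scene 0.08 89 [-0.172 -0.117 -0.109]
scene 0.09 102 [-0.16  -0.125  0.027]
scene 0.1 94 [-0.147 -0.132  0.026]
scene 0.11 7 [-0.136 -0.133 -0.13 ]
[0.5667 0.0254 0.0815]
```

>>> {"method": "arm_command", "body": {"moves": [[[0,0,4],[0,0,0],0],[[0,0,4],[0,0,0],0],[[0,-4,0],[0,0,0],0],[[0,-4,0],[0,0,0],0],[[0,-4,0],[0,0,0],0],[[0,-4,0],[0,0,0],0],[[0,-4,0],[0,0,0],0],[[0,0,0],[0,0,0],0]]}}

```text
time: 6.6
ee_pos: [0.5631, -0.1925, 0.1652]
ee_rot: [[1.0, 0.005, 0.026], [-0.026, -0.01, 1.0], [0.005, -1.0, -0.009]]
wrist_force: [-0.3, -0.9, -1.1]
opening: -0.0001
```

Run:
```python
from h import *
d=env.read_camera("side");b=d["image"]
d=env.read_camera("wrist");W=cloud(d);save(d,"w6")
q=W.reshape(-1,3);q=q[(abs(q[:,0]-.567)<.03)&(q[:,1]<0.03)&(q[:,2]>.03)&(q[:,2]<.125)]
for z0 in np.arange(.03,.125,.01):
    p=q[(q[:,2]>z0)&(q[:,2]<z0+.01)]
    if len(p)>4: print(round(z0,3),len(p),np.round(np.percentile(p[:,1],[2,25,50,75,98]),3))
s=env.sense();print(np.round(s["ee_pos"],4),np.round(s["ee_rot"],3).tolist())
o=np.zeros((384,800,3),np.uint8);o[:,:512]=d["image"];o[:280,520:]=cv2.resize(b[180:300,230:350],(280,280));cv2.imwrite("pics/v6.png",o[:,:,::-1])
```

```text
0.03 18 [-0.283 -0.282 -0.184 -0.085 -0.084]
0.04 595 [-0.093 -0.09  -0.089 -0.087 -0.084]
0.05 1327 [-0.238 -0.21  -0.1   -0.096 -0.092]
0.06 3415 [-0.241 -0.221 -0.204 -0.189 -0.101]
0.07 1092 [-0.182 -0.117 -0.113 -0.111 -0.108]
0.08 1833 [-0.178 -0.171 -0.165 -0.12  -0.116]
0.09 2082 [-0.165 -0.159 -0.153 -0.128 -0.124]
0.1 2476 [-0.152 -0.146 -0.141 -0.136 -0.131]
0.11 62 [-0.141 -0.14  -0.14  -0.139 -0.138]
[ 0.5636 -0.1886  0.1653] [[1.0, 0.005, 0.023], [-0.023, -0.008, 1.0], [0.005, -1.0, -0.008]]
```

View pics/v6.png

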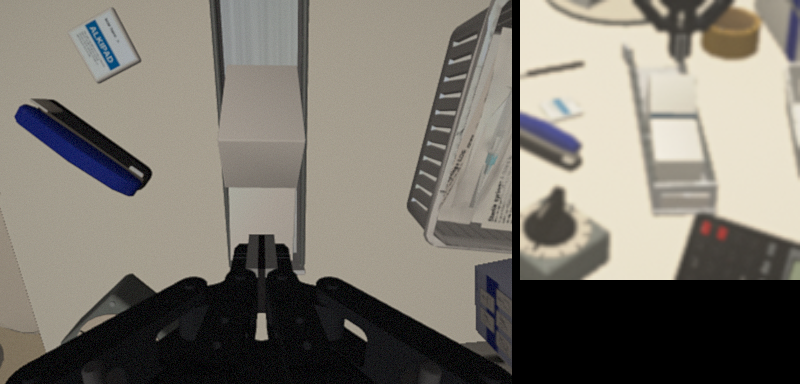

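>>> {"method": "arm_command", "body": {"moves": [[[0.3,-1.8,0],[0,0,0.02],0],[[0,0,-3],[0,0,0],0],[[0,0,-3],[0,0,0],0],[[0,0,-3],[0,0,0],0],[[0,0,0],[0,0,0],0],[[0,0,0],[0,0,0],0]]}}

```text
time: 7.3
ee_pos: [0.5674, -0.2039, 0.0755]
ee_rot: [[1.0, 0.01, -0.001], [0.002, -0.008, 1.0], [0.01, -1.0, -0.008]]
wrist_force: [0.1, -0.8, 0.8]
opening: 0.0002
```

>>> {"method": "arm_command", "body": {"moves": [[[0,0.6,0],[0,0,0],0],[[0,0.6,0],[0,0,0],0],[[0,0.6,0],[0,0,0],0],[[0,0.6,0],[0,0,0],0],[[0,0.6,0],[0,0,0],0],[[0,0.6,0],[0,0,0],0],[[0,0.6,0],[0,0,0],0],[[0,0,0],[0,0,0],0]]}}

```text
time: 8.1
ee_pos: [0.5744, -0.1626, 0.0927]
ee_rot: [[0.999, 0.034, -0.001], [0.002, -0.024, 1.0], [0.034, -0.999, -0.024]]
wrist_force: [0.3, -0.9, -0.2]
opening: -0.0
```

```bash
cat >> h.py <<'E'
def prof(c="wrist",lo=.01,hi=.125):
    W=cloud(env.read_camera(c));q=W.reshape(-1,3);q=q[(abs(q[:,0]-.567)<.03)&(q[:,1]<0.06)&(q[:,1]>-.3)&(q[:,2]>lo)&(q[:,2]<hi)]
    for z0 in np.arange(lo,hi,.01):
        p=q[(q[:,2]>z0)&(q[:,2]<z0+.01)]
        if len(p)>4: print(c,round(z0,3),len(p),np.round(np.percentile(p[:,1],[2,25,50,75,98]),3))
def st():
    s=env.sense();print(s["time"],np.round(s["ee_pos"],4),np.round(s["ee_rot"],3).tolist(),np.round(s["qpos"],1))
E
python3 - <<'E'
from h import *
prof();st()
E
```

```text
wrist 0.02 238 [-0.078 -0.078 -0.077 -0.076 -0.076]
wrist 0.03 462 [-0.082 -0.08  -0.08  -0.078 -0.077]
wrist 0.04 528 [-0.085 -0.084 -0.083 -0.082 -0.08 ]
wrist 0.05 916 [-0.246 -0.176 -0.087 -0.086 -0.084]
wrist 0.06 2215 [-0.254 -0.193 -0.177 -0.091 -0.088]
wrist 0.07 853 [-0.095 -0.094 -0.093 -0.092 -0.091]
wrist 0.08 994 [-0.099 -0.097 -0.097 -0.096 -0.094]
wrist 0.09 6016 [-0.155 -0.147 -0.139 -0.131 -0.098]
wrist 0.1 7991 [-0.156 -0.123 -0.114 -0.107 -0.102]
wrist 0.11 601 [-0.157 -0.156 -0.155 -0.152 -0.152]
wrist 0.12 283 [-0.156 -0.156 -0.152 -0.152 -0.151]
8.15 [ 0.5744 -0.1628  0.0927] [[0.999, 0.034, -0.001], [0.002, -0.024, 1.0], [0.034, -0.999, -0.024]] [-19.1  17.6  79.9  -0.6  80.2 -19.1]
```

>>> {"method": "arm_command", "body": {"moves": [[[-0.3,0.3,-0.8],[0,0.03,0],0],[[-0.3,0.5,-0.5],[0,0,0],0],[[0,0,0],[0,0,0],0]]}}

```text
time: 8.45
ee_pos: [0.5674, -0.1537, 0.0778]
ee_rot: [[1.0, 0.0, -0.002], [0.002, -0.023, 1.0], [0.0, -1.0, -0.023]]
wrist_force: [-0.2, -0.5, -0.1]
opening: 0.0
```

Run:
```python
from h import *
prof();st()
```

```text
wrist 0.01 414 [-0.172 -0.171 -0.17  -0.17  -0.169]
wrist 0.02 414 [-0.172 -0.171 -0.17  -0.17  -0.169]
wrist 0.03 369 [-0.172 -0.171 -0.17  -0.17  -0.169]
wrist 0.04 267 [-0.172 -0.171 -0.17  -0.17  -0.169]
wrist 0.05 420 [-0.231 -0.174 -0.171 -0.17  -0.169]
wrist 0.06 770 [-0.233 -0.216 -0.181 -0.175 -0.17 ]
wrist 0.08 336 [-0.148 -0.147 -0.144 -0.143 -0.143]
wrist 0.09 18381 [-0.143 -0.11  -0.096 -0.082 -0.071]
wrist 0.1 613 [-0.148 -0.147 -0.144 -0.143 -0.142]
wrist 0.11 820 [-0.164 -0.152 -0.144 -0.143 -0.141]
wrist 0.12 1019 [-0.16  -0.147 -0.142 -0.141 -0.14 ]
8.5 [ 0.5676 -0.154   0.0781] [[1.0, 0.001, -0.002], [0.002, -0.023, 1.0], [0.001, -1.0, -0.023]] [-18.2  18.5  80.6  -1.3  80.5 -18.1]
```

>>> {"method": "arm_command", "body": {"moves": [[[0,-0.5,3],[0.023,0,0],3],[[0,0,4],[0,0,0],8.5],[[0,2,3],[0,0,0],8.5],[[0,3,0],[0,0,0],8.5],[[0,1.2,0],[0,0,0],8.5],[[0,0,0],[0,0,0],8.5]]}}

```text
time: 9.1
ee_pos: [0.5656, -0.0957, 0.1791]
ee_rot: [[1.0, -0.004, -0.0], [0.0, 0.003, 1.0], [-0.004, -1.0, 0.003]]
wrist_force: [0.3, -1.4, -0.9]
opening: 0.0845
```

Run:
```python
from h import *
d=env.read_camera("wrist");W=cloud(d).reshape(-1,3)
print(top(W[(abs(W[:,0]-.567)<.05)&(W[:,1]<-.05)],.088,.102));st()
```

```text
(array([565.7, -99.8]), array([59.9, 55.5]), 2.1, 4669)
9.15 [ 0.5654 -0.0963  0.1787] [[1.0, -0.005, 0.0], [-0.0, 0.003, 1.0], [-0.005, -1.0, 0.003]] [-13.4  12.2  76.2   0.1  91.9 -13.4]
```

>>> {"method": "arm_command", "body": {"moves": [[[0,-0.3,-3],[0,0,0],8.5],[[0,0,-3],[0,0,0],8.5],[[0,0,-3],[0,0,0],8.5],[[0,0,-3],[0,0,0],8.5],[[0,0,0],[0,0,0],8.5]]}}

```text
time: 9.65
ee_pos: [0.5631, -0.1043, 0.0517]
ee_rot: [[1.0, -0.009, 0.004], [-0.004, 0.002, 1.0], [-0.009, -1.0, 0.002]]
wrist_force: [-0.9, 1.7, -0.4]
opening: 0.0848
```

>>> {"method": "arm_command", "body": {"moves": [[[0.3,0,0.2],[0,0,0],5],[[0,0,0],[0,0,0],5],[[0,0,0],[0,0,0],5],[[0,0,0],[0,0,0],5]]}}

```text
time: 10.05
ee_pos: [0.5681, -0.1066, 0.0579]
ee_rot: [[1.0, -0.004, 0.005], [-0.005, 0.0, 1.0], [-0.004, -1.0, 0.0]]
wrist_force: [0.5, -0.6, -1.8]
opening: 0.0595
```

>>> {"method": "arm_command", "body": {"moves": [[[0,0,0.6],[0,0,0],5],[[0,2,0],[0,0,0],5],[[0,2,0],[0,0,0],5],[[0,2,0],[0,0,0],5],[[0,2,0],[0,0,0],5],[[0,2,0],[0,0,0],5],[[0,0,0],[0,0,0],5]]}}

```text
time: 10.75
ee_pos: [0.5703, -0.0038, 0.0714]
ee_rot: [[1.0, 0.005, 0.006], [-0.006, -0.001, 1.0], [0.005, -1.0, -0.001]]
wrist_force: [0.8, -0.2, -1.9]
opening: 0.06
```

>>> {"method": "arm_command", "body": {"moves": [[[-0.2,0,-0.7],[0,0,0],5],[[0,0,-0.5],[0,0,0],5],[[0,0,0],[0,0,0],5]]}}

```text
time: 11.05
ee_pos: [0.5685, -0.005, 0.0597]
ee_rot: [[1.0, 0.006, 0.006], [-0.006, -0.002, 1.0], [0.006, -1.0, -0.002]]
wrist_force: [-0.3, 0.5, -0.7]
opening: 0.0597
```

>>> {"method": "arm_command", "body": {"moves": [[[0,0,0],[0,0,0],8.5],[[0,0,0],[0,0,0],8.5],[[0,0,3],[0,0,0],8.5],[[0,0,4],[0,0,0],8.5],[[0,-4,4],[0,0,0],8.5],[[0,-4,2],[-0.14,0,0],8.5],[[0,-2,0],[-0.14,0,0],8.5],[[0,0,0],[-0.14,0,0],8.5]]}}

```text
time: 11.85
ee_pos: [0.568, -0.1102, 0.1942]
ee_rot: [[1.0, 0.008, 0.02], [-0.015, -0.423, 0.906], [0.016, -0.906, -0.423]]
wrist_force: [-0.4, 1.4, -1.3]
opening: 0.0851
```

Run:
```python
from h import *
d=env.read_camera("wrist");save(d,"w9");W=cloud(d).reshape(-1,3)
L=W[(abs(W[:,0]-.567)<.05)]
print(top(L[(L[:,1]>-.06)],.088,.102),top(L[(L[:,1]<-.1)],.054,.067));st();prof("scene")
```

```text
(array([569.7, -18.6]), array([60.2, 18.1]), 1.8, 3249) (array([ 571.9, -299.3]), array([ 69.7, 265.4]), 4.6, 3356)
11.9 [ 0.5678 -0.1071  0.1926] [[1.0, 0.008, 0.015], [-0.01, -0.428, 0.904], [0.013, -0.904, -0.428]] [ -2.4  11.2  78.9 -25.3  88.5  -1.3]
scene 0.01 72 [-0.234 -0.167 -0.124  0.031  0.034]
scene 0.02 93 [-0.188 -0.167  0.012  0.031  0.033]
scene 0.03 121 [-0.282 -0.168 -0.02   0.029  0.032]
scene 0.04 143 [-0.285 -0.17  -0.011  0.03   0.033]
scene 0.05 227 [-0.248 -0.199 -0.169  0.011  0.033]
scene 0.06 328 [-0.254 -0.227 -0.2   -0.17   0.032]
scene 0.07 77 [-0.023  0.011  0.03   0.031  0.034]
scene 0.08 78 [-0.021  0.012  0.03   0.032  0.033]
scene 0.09 352 [-0.023 -0.008  0.007  0.022  0.032]
```

>>> {"method": "arm_command", "body": {"moves": [[[0,-3,0],[0.14,0,0],8.5],[[0,-3,0],[0.14,0,0],8.5],[[0,-3,0],[0.14,0,0],8.5],[[0,-3,0],[0.14,0,0],8.5],[[0,-1,-2],[0.1,0,0],8.5],[[0,0,-3],[0,0,0],8.5],[[0,0,0],[0,0,0],8.5]]}}

```text
time: 12.65
ee_pos: [0.5693, -0.2379, 0.1439]
ee_rot: [[0.999, 0.034, -0.004], [-0.006, 0.272, 0.962], [0.034, -0.962, 0.272]]
wrist_force: [-0.2, 1.3, -0.7]
opening: 0.0848
```

Run:
```python
from h import *
d=env.read_camera("wrist");save(d,"w10");W=cloud(d).reshape(-1,3)
L=W[(abs(W[:,0]-.567)<.05)]
print(top(L[(L[:,1]<-.1)&(L[:,1]>-.3)],.054,.067));st()
```

```text
(array([ 564.5, -215.4]), array([90.3, 60.1]), 88.3, 7700)
12.7 [ 0.5701 -0.2382  0.1467] [[0.999, 0.037, -0.005], [-0.005, 0.27, 0.963], [0.036, -0.962, 0.27]] [-32.6  24.4  66.2  14.4  96.  -31.9]
```

View pics/w10.png

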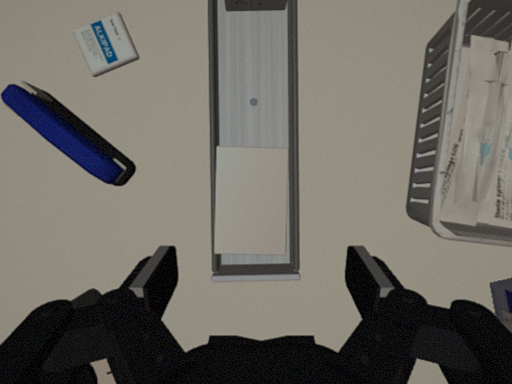

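>>> {"method": "arm_command", "body": {"moves": [[[-0.3,0,-3],[0,0.035,0],8.5],[[0,0,-3],[0,0,0],8.5],[[0,0,-3],[0,0,0],8.5],[[0,0,0],[0,0,0],8.5],[[0,0,0],[0,0,0],8.5]]}}

```text
time: 13.2
ee_pos: [0.5728, -0.2372, 0.0682]
ee_rot: [[1.0, 0.019, -0.005], [0.0, 0.267, 0.964], [0.02, -0.964, 0.267]]
wrist_force: [-0.4, 0.2, 0.1]
opening: 0.0854
```

>>> {"method": "arm_command", "body": {"moves": [[[-0.4,0,-1.3],[0,0.01,0],8.5],[[-0.3,0,-1],[0,0.01,0],8.5],[[0,0,0],[0,0,0],8.5],[[0,0,0],[0,0,0],8.5]]}}

```text
time: 13.6
ee_pos: [0.568, -0.2377, 0.0502]
ee_rot: [[1.0, 0.006, -0.003], [0.002, 0.263, 0.965], [0.007, -0.965, 0.263]]
wrist_force: [0.2, 0.4, -0.0]
opening: 0.0851
```

>>> {"method": "arm_command", "body": {"moves": [[[-0.3,0,-0.7],[0,0,0],8.5],[[0,0,0],[0,0,0],7.5],[[0,0,0],[0,0,0],5],[[0,0,0],[0,0,0],5],[[0,0,0],[0,0,0],5]]}}

```text
time: 14.1
ee_pos: [0.5653, -0.2384, 0.044]
ee_rot: [[1.0, 0.008, -0.003], [0.001, 0.262, 0.965], [0.009, -0.965, 0.262]]
wrist_force: [-0.4, 0.7, -1.5]
opening: 0.0586
```

>>> {"method": "arm_command", "body": {"moves": [[[0,0,1],[0,0,0],5],[[0,0,2],[0,0,0],5],[[0,0,3],[0,0,0],5],[[0,0,3],[0,0,0],5],[[0,0,0],[0,0,0],5]]}}

```text
time: 14.6
ee_pos: [0.5641, -0.2375, 0.1379]
ee_rot: [[1.0, 0.006, -0.003], [0.001, 0.263, 0.965], [0.006, -0.965, 0.263]]
wrist_force: [0.1, 0.6, 0.4]
opening: 0.0586
```

>>> {"method": "arm_command", "body": {"moves": [[[0,1.0,0],[-0.14,0,0],5],[[0,1.0,0],[-0.14,0,0],5],[[0,1.0,0],[-0.14,0,0],5],[[0,0,0],[-0.14,0,0],5],[[0,0,0],[-0.14,0,0],5],[[0,0,0],[-0.14,0,0],5],[[0,0,0],[-0.14,0,0],5],[[0,0,0],[0,0,0],5]]}}

```text
time: 15.4
ee_pos: [0.5631, -0.207, 0.1361]
ee_rot: [[1.0, 0.015, -0.004], [0.013, -0.681, 0.732], [0.008, -0.732, -0.681]]
wrist_force: [0.4, 0.4, -1.8]
opening: 0.0584
```

Run:
```python
from h import *
st();prof("scene",.02,.19)
```

```text
15.4 [ 0.5631 -0.207   0.1361] [[1.0, 0.015, -0.004], [0.013, -0.681, 0.732], [0.008, -0.732, -0.681]] [ -5.4  15.4  86.4 -44.   76.9   4. ]
scene 0.02 77 [-0.283 -0.277  0.029  0.031  0.033]
scene 0.03 94 [-0.283 -0.211  0.026  0.03   0.034]
scene 0.04 87 [-0.284 -0.014  0.029  0.031  0.033]
scene 0.05 75 [-0.022  0.004  0.029  0.031  0.032]
scene 0.06 86 [-0.023  0.008  0.029  0.031  0.033]
scene 0.07 65 [-0.02   0.011  0.03   0.031  0.033]
scene 0.08 100 [-0.158 -0.057  0.015  0.031  0.033]
scene 0.09 422 [-0.162 -0.017  0.001  0.019  0.032]
scene 0.1 76 [-0.172 -0.168 -0.165 -0.163 -0.158]
scene 0.11 61 [-0.177 -0.173 -0.171 -0.169 -0.166]
scene 0.12 21 [-0.178 -0.175 -0.174 -0.172 -0.17 ]
```

>>> {"method": "arm_command", "body": {"moves": [[[0,-1,0],[-0.12,0,0],5],[[0,-1,0],[-0.1,0,0],5],[[0,-0.8,0],[0,0,0],5],[[0,0,-1.5],[0,0,0],5],[[0,0,-1.5],[0,0,0],5],[[0,0,0],[0,0,0],5]]}}

```text
time: 16.05
ee_pos: [0.5638, -0.2409, 0.1079]
ee_rot: [[1.0, 0.012, 0.008], [0.005, -0.815, 0.579], [0.014, -0.579, -0.815]]
wrist_force: [0.3, 0.8, -1.3]
opening: 0.0585
```

Run:
```python
from h import *
st();prof("scene",.02,.19)
b=env.read_camera("side")["image"];cv2.imwrite("pics/v11.png",cv2.resize(b[150:300,210:360],(500,500))[:,:,::-1])
```

```text
16.05 [ 0.5638 -0.2409  0.1079] [[1.0, 0.012, 0.008], [0.005, -0.815, 0.579], [0.014, -0.579, -0.815]] [ -5.   21.1  88.4 -57.4  74.2  13.9]
scene 0.02 51 [-0.02   0.026  0.031  0.032  0.034]
scene 0.03 70 [-0.019  0.013  0.029  0.031  0.033]
scene 0.04 76 [-0.02   0.006  0.029  0.031  0.034]
scene 0.05 72 [-0.021  0.016  0.03   0.031  0.034]
scene 0.06 74 [-0.023  0.009  0.03   0.031  0.033]
scene 0.07 80 [-0.023  0.01   0.029  0.031  0.033]
scene 0.08 84 [-0.024  0.006  0.03   0.031  0.033]
scene 0.09 347 [-0.022 -0.008  0.007  0.021  0.032]
```

View pics/v11.png

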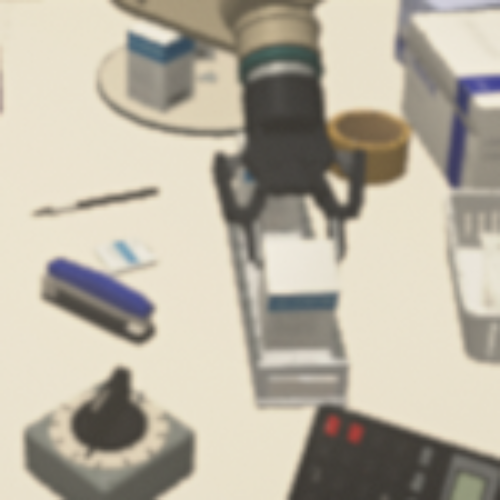

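>>> {"method": "arm_command", "body": {"moves": [[[0,0.5,-0.8],[0,0,0],5],[[0,0.3,-0.7],[0,0,0],5],[[0,0,-0.4],[0,0,0],5],[[0,0,0],[0,0,0],5]]}}

```text
time: 16.55
ee_pos: [0.5655, -0.2316, 0.0909]
ee_rot: [[1.0, 0.016, 0.012], [0.006, -0.816, 0.578], [0.019, -0.578, -0.816]]
wrist_force: [-0.2, -0.5, -1.6]
opening: 0.0584
```

>>> {"method": "arm_command", "body": {"moves": [[[0,0,-0.5],[0,0,0],5],[[0,0,0],[0,0,0],5],[[0,0,0],[0,0,0],5]]}}

```text
time: 16.85
ee_pos: [0.5658, -0.2315, 0.0857]
ee_rot: [[1.0, 0.017, 0.012], [0.007, -0.816, 0.578], [0.019, -0.578, -0.816]]
wrist_force: [-0.1, -0.8, -0.8]
opening: 0.0587
```

>>> {"method": "arm_command", "body": {"moves": [[[0,0,-0.1],[0,0,0],6.6],[[0,0,0],[0,0,0],7.5],[[0,0,0],[0,0,0],8.5],[[0,0,0],[0,0,0],8.5],[[0,0,0],[0,0,0],8.5]]}}

```text
time: 17.35
ee_pos: [0.5664, -0.2318, 0.0861]
ee_rot: [[1.0, 0.018, 0.014], [0.006, -0.816, 0.577], [0.021, -0.577, -0.816]]
wrist_force: [-0.2, 0.9, 0.7]
opening: 0.0851
```

Run:
```python
from h import *
st();d=boxes("side")
```

```text
17.35 [ 0.5664 -0.2318  0.0861] [[1.0, 0.018, 0.014], [0.006, -0.816, 0.577], [0.021, -0.577, -0.816]] [ -4.1  23.2  88.6 -58.   73.5  16.8]
side box 0.094 (array([ 568.8, -216.2]), array([61. , 61.8]), 1.9, 256)
```

>>> {"method": "arm_command", "body": {"moves": [[[0,2.5,2],[0,0,0],8.5],[[0,2.5,3],[0,0,0],8.5],[[0,0,4],[0.14,0,0],8.5],[[0,0,0],[0.14,0,0],8.5],[[0,0,0],[0.14,0,0],8.5],[[0,0,0],[0.14,0,0],8.5],[[0,-1,0],[0.14,0,0],8.5],[[0,-1,0],[0.14,0,0],8.5]]}}

```text
time: 18.2
ee_pos: [0.5673, -0.1942, 0.1808]
ee_rot: [[1.0, 0.031, -0.006], [0.008, -0.087, 0.996], [0.03, -0.996, -0.087]]
wrist_force: [0.5, -0.1, 0.2]
opening: 0.085
```

```bash
cat >> h.py <<'E'
def lanebox():
    d=env.read_camera("wrist");W=cloud(d).reshape(-1,3);L=W[(abs(W[:,0]-.567)<.045)&(W[:,2]>.088)&(W[:,2]<.102)&(W[:,1]>-.3)&(W[:,1]<.08)]
    h,e=np.histogram(L[:,1],np.arange(-.3,.085,.005));print([(round(a,3),n) for a,n in zip(e,h) if n>20])
    return d,L
E
python3 - <<'E'
from h import *
st();d,L=lanebox();print(top(L[L[:,1]<-.14],.088,.102),top(L[L[:,1]>-.08],.088,.102))
E
```

```text
18.2 [ 0.5673 -0.1942  0.1808] [[1.0, 0.031, -0.006], [0.008, -0.087, 0.996], [0.03, -0.996, -0.087]] [-20.5  13.6  74.4  -4.   88.5 -21. ]
[(np.float64(-0.245), np.int64(137)), (np.float64(-0.24), np.int64(343)), (np.float64(-0.235), np.int64(342)), (np.float64(-0.23), np.int64(347)), (np.float64(-0.225), np.int64(357)), (np.float64(-0.22), np.int64(388)), (np.float64(-0.215), np.int64(374)), (np.float64(-0.21), np.int64(382)), (np.float64(-0.205), np.int64(400)), (np.float64(-0.2), np.int64(412)), (np.float64(-0.195), np.int64(408)), (np.float64(-0.19), np.int64(407))]
(array([ 568. , -214.6]), array([55.2, 60.1]), 89.6, 4297) None
```

>>> {"method": "arm_command", "body": {"moves": [[[0,-1,0],[0.085,0.03,-0.008],8.5],[[0,-0.9,-3],[0,0,0],8.5],[[0,0,-3],[0,0,0],8.5],[[0,0,-3],[0,0,0],8.5],[[0,0,-2.5],[0,0,0],8.5],[[0,0,0],[0,0,0],8.5]]}}

```text
time: 18.85
ee_pos: [0.5653, -0.2227, 0.064]
ee_rot: [[1.0, 0.002, 0.014], [-0.014, 0.002, 1.0], [0.002, -1.0, 0.002]]
wrist_force: [-0.3, 0.1, -0.5]
opening: 0.0847
```

Good; grip, slide forward just above the floor.

>>> {"method": "arm_command", "body": {"moves": [[[0.2,0.5,-0.5],[0,0,0.014],8.5],[[0,0,0],[0,0,0],6],[[0,0,0],[0,0,0],5],[[0,0,0],[0,0,0],5],[[0,0,0],[0,0,0],5]]}}

```text
time: 19.35
ee_pos: [0.5699, -0.2179, 0.0646]
ee_rot: [[1.0, 0.009, -0.003], [0.003, -0.003, 1.0], [0.009, -1.0, -0.003]]
wrist_force: [-0.3, -0.4, -1.6]
opening: 0.0593
```

>>> {"method": "arm_command", "body": {"moves": [[[0,0,0.4],[0,0,0],5],[[0,-1.2,0],[0,0,0],5],[[0,-1.2,0],[0,0,0],5],[[0,-1,0],[0,0,0],5],[[0,0,0],[0,0,0],5]]}}

```text
time: 19.85
ee_pos: [0.5698, -0.2558, 0.0696]
ee_rot: [[1.0, 0.01, -0.002], [0.002, -0.004, 1.0], [0.009, -1.0, -0.004]]
wrist_force: [-0.4, 0.6, -0.7]
opening: 0.0592
```

>>> {"method": "arm_command", "body": {"moves": [[[-0.1,0.1,-0.4],[0,0,0],5],[[0,0,0],[0,0,0],5],[[0,0,0],[0,0,0],8.5],[[0,0,0],[0,0,0],8.5],[[0,0,3],[0,0,0],8.5],[[0,0,4],[0,0,0],8.5],[[0,3,4],[0,0,0],8.5],[[0,4,0],[0,0,0],8.5]]}}

```text
time: 20.65
ee_pos: [0.5668, -0.1851, 0.177]
ee_rot: [[1.0, 0.007, 0.003], [-0.003, -0.001, 1.0], [0.007, -1.0, -0.001]]
wrist_force: [1.0, 0.3, 0.2]
opening: 0.0852
```

>>> {"method": "arm_command", "body": {"moves": [[[0,4,0],[0,0,0],8.5],[[0,4,0],[0,0,0],8.5],[[0,4,0],[0,0,0],8.5],[[0,4,0],[0,0,0],8.5],[[0,2.5,0],[0,0,0],8.5],[[0,0,0],[0,0,0],8.5]]}}

```text
time: 21.25
ee_pos: [0.5667, 0.0122, 0.1822]
ee_rot: [[1.0, 0.016, -0.003], [0.003, -0.001, 1.0], [0.016, -1.0, -0.001]]
wrist_force: [-0.2, -0.3, 0.2]
opening: 0.0846
```

Run:
```python
from h import *
st();d,L=lanebox();print(top(L[L[:,1]>-.1],.088,.102));boxes();boxes("side")
```

```text
21.25 [0.5667 0.0122 0.1822] [[1.0, 0.016, -0.003], [0.003, -0.001, 1.0], [0.016, -1.0, -0.001]] [-2.5 10.1 78.2 -0.  90.8 -2.6]
[(np.float64(-0.03), np.int64(117)), (np.float64(-0.025), np.int64(369)), (np.float64(-0.02), np.int64(364)), (np.float64(-0.015), np.int64(371)), (np.float64(-0.01), np.int64(381)), (np.float64(-0.005), np.int64(377)), (np.float64(0.0), np.int64(402)), (np.float64(0.005), np.int64(387)), (np.float64(0.01), np.int64(409)), (np.float64(0.015), np.int64(422)), (np.float64(0.02), np.int64(430)), (np.float64(0.025), np.int64(383))]
(array([5.69e+02, 4.00e-01]), array([60.2, 55.5]), 1.9, 4412)
scene box 0.096 (array([ 567.9, -248.9]), array([59.4, 62.1]), 85.8, 262)
scene box 0.096 (array([568.2,   4.2]), array([62.6, 58.7]), 3.9, 359)
scene box 0.114 (array([468.2, 245.6]), array([55. , 63.9]), 44.9, 576)
scene box 0.114 (array([515.3, 374.3]), array([60.5, 57.4]), 85.3, 699)
side box 0.093 (array([569.9,  -1. ]), array([59.5, 63.9]), 2.1, 166)
side box 0.094 (array([ 570.4, -256.7]), array([56.7, 59.7]), 89.2, 269)
side box 0.111 (array([467.8, 235.1]), array([55.4, 66.9]), 54.0, 97)
```

>>> {"method": "arm_command", "body": {"moves": [[[0.1,-0.4,-3],[0,0.015,0.03],8.5],[[0,-0.2,-3],[0,0,0],8.5],[[0,0,-3],[0,0,0],8.5],[[0,0,-2.5],[0,0,0],8.5],[[0,0,0],[0,0,0],8.5]]}}

```text
time: 21.9
ee_pos: [0.5684, -0.0051, 0.0649]
ee_rot: [[1.0, 0.004, -0.021], [0.021, -0.004, 1.0], [0.004, -1.0, -0.004]]
wrist_force: [-0.8, -0.5, 0.3]
opening: 0.0849
```

>>> {"method": "arm_command", "body": {"moves": [[[0.2,0,-0.3],[0,0,0],8.5],[[0,0,0],[0,0,0],6],[[0,0,0],[0,0,0],5],[[0,0,0],[0,0,0],5],[[0,0,0],[0,0,0],5]]}}

```text
time: 22.4
ee_pos: [0.5717, -0.0075, 0.0666]
ee_rot: [[1.0, 0.007, -0.018], [0.018, -0.005, 1.0], [0.007, -1.0, -0.005]]
wrist_force: [-1.6, -0.4, -2.0]
opening: 0.0592
```

>>> {"method": "arm_command", "body": {"moves": [[[-0.3,0,0.7],[0,0,-0.018],5],[[0,-2.7,0],[0,0,0],5],[[0,-2.7,0],[0,0,0],5],[[0,-2.7,0],[0,0,0],5],[[0,-2.7,0],[0,0,0],5],[[0,-2.7,0],[0,0,0],5],[[0,-2.5,0],[0,0,0],5],[[0,0,0],[0,0,0],5]]}}

```text
time: 23.2
ee_pos: [0.5721, -0.1729, 0.083]
ee_rot: [[1.0, 0.023, 0.003], [-0.003, -0.009, 1.0], [0.023, -1.0, -0.009]]
wrist_force: [-1.8, -1.1, -0.7]
opening: 0.059
```

>>> {"method": "arm_command", "body": {"moves": [[[-0.5,-1.5,-0.5],[0.009,0.023,0],5],[[0,-1,-0.5],[0,0,0],5],[[0,0,-0.3],[0,0,0],5],[[0,0,0],[0,0,0],5]]}}

```text
time: 23.6
ee_pos: [0.5685, -0.1977, 0.072]
ee_rot: [[1.0, 0.005, 0.005], [-0.005, -0.001, 1.0], [0.005, -1.0, -0.001]]
wrist_force: [0.3, 0.4, -1.3]
opening: 0.059
```

>>> {"method": "arm_command", "body": {"moves": [[[0,0,-0.4],[0,0,0],5],[[0,0,0],[0,0,0],5],[[0,0,0],[0,0,0],8.5],[[0,0,0],[0,0,0],8.5],[[0,0,3],[0,0,0],8.5],[[0,0,4],[0,0,0],8.5],[[0,2,4],[0,0,0],8.5],[[0,0,0],[0,0,0],8.5]]}}

```text
time: 24.4
ee_pos: [0.5682, -0.1739, 0.1818]
ee_rot: [[1.0, 0.005, 0.002], [-0.002, 0.0, 1.0], [0.005, -1.0, 0.0]]
wrist_force: [0.0, 0.0, -0.1]
opening: 0.0848
```

Run:
```python
from h import *
st();d,L=lanebox();boxes();boxes("side")
```

```text
24.4 [ 0.5682 -0.1739  0.1818] [[1.0, 0.005, 0.002], [-0.002, 0.0, 1.0], [0.005, -1.0, 0.0]] [-20.6  15.   72.6   0.1  92.2 -20.5]
[(np.float64(-0.28), np.int64(273)), (np.float64(-0.275), np.int64(302)), (np.float64(-0.27), np.int64(290)), (np.float64(-0.265), np.int64(300)), (np.float64(-0.26), np.int64(299)), (np.float64(-0.255), np.int64(325)), (np.float64(-0.25), np.int64(305)), (np.float64(-0.245), np.int64(332)), (np.float64(-0.24), np.int64(321)), (np.float64(-0.235), np.int64(338)), (np.float64(-0.23), np.int64(548)), (np.float64(-0.215), np.int64(336)), (np.float64(-0.21), np.int64(360)), (np.float64(-0.205), np.int64(371)), (np.float64(-0.2), np.int64(379)), (np.float64(-0.195), np.int64(381)), (np.float64(-0.19), np.int64(402)), (np.float64(-0.185), np.int64(395)), (np.float64(-0.18), np.int64(391)), (np.float64(-0.175), np.int64(417)), (np.float64(-0.17), np.int64(436)), (np.float64(-0.165), np.int64(553))]
scene box 0.096 (array([ 568.8, -216. ]), array([ 63.2, 124. ]), 0.4, 548)
scene box 0.114 (array([467.5, 246.1]), array([54.8, 63.3]), 44.9, 579)
scene box 0.114 (array([514.9, 374.3]), array([60.4, 58.4]), 85.9, 699)
side box 0.094 (array([ 568.8, -190.3]), array([62.3, 59.2]), 88.8, 241)
side box 0.094 (array([ 570.3, -256.1]), array([57.7, 60.2]), 89.7, 263)
side box 0.111 (array([469.6, 235.4]), array([54.5, 61.9]), 49.8, 87)
side box 0.111 (array([516.4, 356.5]), array([46.1, 48.9]), 87.1, 57)
```

>>> {"method": "arm_command", "body": {"moves": [[[-1.1,4.6,0],[0,0,-0.1],8.5],[[-1.1,4.6,0],[0,0,-0.1],8.5],[[-1.1,4.6,0],[0,0,-0.1],8.5],[[-1.1,4.6,0],[0,0,-0.1],8.5],[[-1.1,4.6,0],[0,0,-0.1],8.5],[[-1.1,4.6,0],[0,0,-0.1],8.5],[[-1.1,4.6,0],[0,0,-0.1],8.5],[[-1.1,4.6,0],[0,0,-0.08],8.5]]}}

```text
time: 25.35
ee_pos: [0.4672, 0.1977, 0.1571]
ee_rot: [[0.676, -0.024, 0.737], [-0.737, 0.014, 0.676], [-0.027, -1.0, -0.008]]
wrist_force: [1.1, -0.4, 1.2]
opening: 0.0851
```

>>> {"method": "arm_command", "body": {"moves": [[[-0.8,3,0],[0,0,0],8.5],[[0,0,0],[0,0,0],8.5]]}}

```text
time: 25.55
ee_pos: [0.4556, 0.2324, 0.1532]
ee_rot: [[0.678, -0.03, 0.735], [-0.735, 0.013, 0.678], [-0.03, -0.999, -0.014]]
wrist_force: [0.7, 0.1, 0.3]
opening: 0.0852
```

```bash
cat >> h.py <<'E'
def near(x,y,zl=.106,zh=.12,r=.06,c="wrist"):
    d=env.read_camera(c);W=cloud(d).reshape(-1,3);print(top(W[np.hypot(W[:,0]-x,W[:,1]-y)<r],zl,zh))
    return d
E
python3 - <<'E'
from h import *
st();near(.468,.245)
E
```

```text
25.55 [0.4556 0.2324 0.1532] [[0.678, -0.03, 0.735], [-0.735, 0.013, 0.678], [-0.03, -0.999, -0.014]] [22.1  4.  88.2  1.3 89.2 69.4]
(array([468.8, 242.3]), array([55.2, 60.2]), 45.0, 7284)
```

>>> {"method": "arm_command", "body": {"moves": [[[1.3,1,0],[-0.013,-0.03,0.04],8.5],[[0,0,0],[0,0,0],8.5],[[0,0,-2.5],[0,0,0],8.5],[[0,0,-2.5],[0,0,0],8.5],[[0,0,0],[0,0,0],8.5]]}}

```text
time: 26.1
ee_pos: [0.4693, 0.2343, 0.0975]
ee_rot: [[0.702, -0.008, 0.712], [-0.713, -0.006, 0.702], [-0.001, -1.0, -0.01]]
wrist_force: [0.2, -0.5, 0.1]
opening: 0.0848
```

>>> {"method": "arm_command", "body": {"moves": [[[0,0.8,-1],[0.005,0,0],8.5],[[0,0,-1.2],[0,0,0],8.5],[[0,0,0],[0,0,0],8.5]]}}

```text
time: 26.4
ee_pos: [0.4701, 0.241, 0.0753]
ee_rot: [[0.699, -0.008, 0.715], [-0.715, -0.0, 0.699], [-0.005, -1.0, -0.006]]
wrist_force: [0.8, -0.6, 0.4]
opening: 0.0851
```

>>> {"method": "arm_command", "body": {"moves": [[[-0.1,0.1,0],[0,0,0],6.5],[[0,0,0],[0,0,0],5],[[0,0,0],[0,0,0],5],[[0,0,0],[0,0,0],5],[[0,0,1.5],[0,0,0],5],[[0,0,1.5],[0,0,0],5],[[0,0,1],[0,0,0],5],[[0,0,0],[0,0,0],5]]}}

```text
time: 27.2
ee_pos: [0.4695, 0.2424, 0.1186]
ee_rot: [[0.699, -0.006, 0.715], [-0.715, 0.0, 0.699], [-0.004, -1.0, -0.004]]
wrist_force: [0.7, 0.3, -0.7]
opening: 0.0593
```

>>> {"method": "arm_command", "body": {"moves": [[[1.1,-4,0],[0,0,0.1],5],[[1.1,-4,0],[0,0,0.1],5],[[1.1,-4,0],[0,0,0.1],5],[[1.1,-4,0],[0,0,0.1],5],[[1.1,-4,0],[0,0,0.1],5],[[1.1,-4,0],[0,0,0.1],5],[[1.1,-4,0],[0,0,0.1],5],[[1.1,-4,0],[0,0,0.1],5]]}}

```text
time: 28.0
ee_pos: [0.5563, -0.0847, 0.1143]
ee_rot: [[0.999, -0.008, -0.044], [0.044, -0.003, 0.999], [-0.008, -1.0, -0.003]]
wrist_force: [-0.3, 0.7, -0.1]
opening: 0.0591
```

>>> {"method": "arm_command", "body": {"moves": [[[1.1,-2,0],[0,0,-0.044],5],[[0,-1.7,0],[0,0,0],5],[[0,0,0],[0,0,0],5],[[0,0,-1],[0,0,0],5],[[0,0,0],[0,0,0],5]]}}

```text
time: 28.5
ee_pos: [0.5665, -0.1278, 0.0993]
ee_rot: [[1.0, -0.013, 0.005], [-0.005, -0.002, 1.0], [-0.013, -1.0, -0.002]]
wrist_force: [-0.3, -0.4, -1.5]
opening: 0.0591
```

Run:
```python
from h import *
st();W=cloud(env.read_camera("side")).reshape(-1,3);print("side front",top(W[abs(W[:,1]+.13)<.06],.128,.165),)
near(.567,-.12,.12,.16);boxes("side")
```

```text
28.5 [ 0.5665 -0.1278  0.0993] [[1.0, -0.013, 0.005], [-0.005, -0.002, 1.0], [-0.013, -1.0, -0.002]] [-16.2  17.   79.9  -0.3  83.9 -15.9]
side front (array([ 287.5, -115.8]), array([ 62.8, 688.7]), 87.2, 462)
(array([ 567.1, -128.5]), array([119.7,  55.5]), 0.4, 24250)
side box 0.094 (array([ 569. , -186.5]), array([66.8, 60.4]), 89.6, 283)
side box 0.094 (array([ 570.1, -256.2]), array([57. , 59.7]), 89.8, 270)
side box 0.111 (array([525.4, 370.3]), array([30.5, 46.4]), 64.0, 35)
```

>>> {"method": "arm_command", "body": {"moves": [[[0,0.6,0],[0,-0.013,0],5],[[0,0,-1],[0,0,0],5],[[0,0,-1],[0,0,0],5],[[0,0,-0.8],[0,0,0],5],[[0,0,0],[0,0,0],5]]}}

```text
time: 29.15
ee_pos: [0.5676, -0.1194, 0.0718]
ee_rot: [[1.0, 0.006, 0.001], [-0.001, -0.003, 1.0], [0.006, -1.0, -0.003]]
wrist_force: [0.4, 0.3, -0.7]
opening: 0.0596
```

>>> {"method": "arm_command", "body": {"moves": [[[0,0,-0.7],[0,0,0],5],[[0,0,-0.4],[0,0,0],5],[[0,0,0],[0,0,0],5]]}}

```text
time: 29.45
ee_pos: [0.5674, -0.1196, 0.0593]
ee_rot: [[1.0, 0.005, 0.002], [-0.002, -0.003, 1.0], [0.005, -1.0, -0.003]]
wrist_force: [0.5, 1.4, -0.4]
opening: 0.0593
```

Release, rise, and go to the second new box (jaws at +85°).

>>> {"method": "arm_command", "body": {"moves": [[[0,0,-0.1],[0,0,0],5],[[0,0,0],[0,0,0],8.5],[[0,0,0],[0,0,0],8.5],[[0,0,3],[0,0,0],8.5],[[0,0,4],[0,0,0],8.5],[[0,0,4],[0,0,0],8.5],[[0,3,1],[0,0,0],8.5],[[0,0,0],[0,0,0],8.5]]}}

```text
time: 30.25
ee_pos: [0.567, -0.0893, 0.1844]
ee_rot: [[1.0, 0.007, 0.003], [-0.003, -0.003, 1.0], [0.007, -1.0, -0.003]]
wrist_force: [0.3, 0.3, 0.5]
opening: 0.0849
```

Run:
```python
from h import *
st();lanebox();boxes();boxes("side")
```

```text
30.25 [ 0.567  -0.0893  0.1844] [[1.0, 0.007, 0.003], [-0.003, -0.003, 1.0], [0.007, -1.0, -0.003]] [-12.6  11.6  76.2  -0.1  91.8 -12.4]
[(np.float64(-0.235), np.int64(160)), (np.float64(-0.23), np.int64(534)), (np.float64(-0.215), np.int64(231)), (np.float64(-0.21), np.int64(283)), (np.float64(-0.205), np.int64(255)), (np.float64(-0.2), np.int64(277)), (np.float64(-0.195), np.int64(276)), (np.float64(-0.19), np.int64(295)), (np.float64(-0.185), np.int64(286)), (np.float64(-0.18), np.int64(298)), (np.float64(-0.175), np.int64(302)), (np.float64(-0.17), np.int64(297)), (np.float64(-0.165), np.int64(517)), (np.float64(-0.16), np.int64(67)), (np.float64(-0.15), np.int64(186)), (np.float64(-0.145), np.int64(338)), (np.float64(-0.14), np.int64(343)), (np.float64(-0.135), np.int64(342)), (np.float64(-0.13), np.int64(351)), (np.float64(-0.125), np.int64(351)), (np.float64(-0.12), np.int64(370)), (np.float64(-0.115), np.int64(372)), (np.float64(-0.11), np.int64(375)), (np.float64(-0.105), np.int64(391)), (np.float64(-0.1), np.int64(371)), (np.float64(-0.095), np.int64(323))]
scene box 0.096 (array([ 568.8, -247.7]), array([57.8, 63.4]), 89.4, 252)
scene box 0.095 (array([ 567.4, -182.5]), array([57.6, 62. ]), 88.9, 270)
scene box 0.096 (array([ 567.3, -116.8]), array([59.5, 61.3]), 89.1, 308)
scene box 0.114 (array([514.8, 374.1]), array([60.9, 56.7]), 85.7, 697)
side box 0.094 (array([ 569. , -188.8]), array([60.6, 59.6]), 88.6, 241)
side box 0.094 (array([ 569.6, -123.4]), array([59.3, 57.4]), 0.3, 209)
side box 0.094 (array([ 570.5, -255.9]), array([58.6, 61.1]), 86.1, 265)
```

>>> {"method": "arm_command", "body": {"moves": [[[-0.4,4.2,0.5],[0,0,0.137],8.5],[[-0.4,4.2,0.5],[0,0,0.137],8.5],[[-0.4,4.2,0.5],[0,0,0.137],8.5],[[-0.4,4.2,0.5],[0,0,0.137],8.5],[[-0.4,4.2,0],[0,0,0.137],8.5],[[-0.4,4.2,0],[0,0,0.137],8.5],[[-0.4,4.2,0],[0,0,0.137],8.5],[[-0.4,4.2,0],[0,0,0.137],8.5]]}}

```text
time: 31.2
ee_pos: [0.5298, 0.2449, 0.1914]
ee_rot: [[0.439, -0.008, -0.898], [0.898, -0.011, 0.439], [-0.013, -1.0, 0.002]]
wrist_force: [1.1, -0.5, 0.1]
opening: 0.0851
```

>>> {"method": "arm_command", "body": {"moves": [[[-0.4,4.2,0],[0,0,0.137],8.5],[[-0.4,4.2,0],[0,0,0.137],8.5],[[-0.4,2.5,0],[0,0,0.12],8.5],[[0,0,0],[0,0,0],8.5]]}}

```text
time: 31.6
ee_pos: [0.5152, 0.3598, 0.1846]
ee_rot: [[0.038, -0.011, -0.999], [0.999, -0.018, 0.038], [-0.018, -1.0, 0.01]]
wrist_force: [0.4, -0.9, 0.4]
opening: 0.0846
```

Run:
```python
from h import *
st();near(.515,.372)
```

```text
31.6 [0.5152 0.3598 0.1846] [[0.038, -0.011, -0.999], [0.999, -0.018, 0.038], [-0.018, -1.0, 0.01]] [ 31.8  21.6  64.2  -0.6  95.3 -56.1]
(array([515.3, 370.7]), array([60. , 55.4]), 85.7, 5210)
```

>>> {"method": "arm_command", "body": {"moves": [[[0,1.1,0],[0.018,-0.011,-0.037],8.5],[[0,0,-2.5],[0,0,0],8.5],[[0,0,-2.5],[0,0,0],8.5],[[0,0,-2.5],[0,0,0],8.5],[[0,0,0],[0,0,0],8.5]]}}

```text
time: 32.15
ee_pos: [0.5183, 0.3611, 0.1042]
ee_rot: [[0.099, -0.003, -0.995], [0.995, -0.004, 0.099], [-0.005, -1.0, 0.002]]
wrist_force: [-0.6, -1.3, -0.2]
opening: 0.0852
```

>>> {"method": "arm_command", "body": {"moves": [[[-0.3,1,0],[0,0,0.024],8.5],[[0,0.1,-1.5],[0,0,0],8.5],[[0,0.1,-1.4],[0,0,0],8.5],[[0,0,0],[0,0,0],8.5]]}}

```text
time: 32.55
ee_pos: [0.5172, 0.3723, 0.0762]
ee_rot: [[0.079, 0.001, -0.997], [0.997, -0.003, 0.079], [-0.003, -1.0, -0.001]]
wrist_force: [-0.3, -0.2, -0.9]
opening: 0.0853
```

>>> {"method": "arm_command", "body": {"moves": [[[-0.1,-0.1,0],[0,0,0],6.5],[[0,0,0],[0,0,0],5],[[0,0,0],[0,0,0],5],[[0,0,0],[0,0,0],5],[[0,0,1.5],[0,0,0],5],[[0,0,2],[0,0,0],5],[[0,0,1],[0,0,0],5],[[0,0,0],[0,0,0],5]]}}

```text
time: 33.35
ee_pos: [0.5166, 0.3715, 0.1266]
ee_rot: [[0.079, 0.003, -0.997], [0.997, -0.002, 0.079], [-0.001, -1.0, -0.003]]
wrist_force: [0.5, 1.0, -0.9]
opening: 0.0593
```

>>> {"method": "arm_command", "body": {"moves": [[[0.4,-3.8,0],[0,0,-0.137],5],[[0.4,-3.8,0],[0,0,-0.137],5],[[0.4,-3.8,0],[0,0,-0.137],5],[[0.4,-3.8,0],[0,0,-0.137],5],[[0.4,-3.8,0],[0,0,-0.137],5],[[0.4,-3.8,0],[0,0,-0.137],5],[[0.4,-3.8,0],[0,0,-0.137],5],[[0.4,-3.8,0],[0,0,-0.137],5]]}}

```text
time: 34.15
ee_pos: [0.5461, 0.0612, 0.1248]
ee_rot: [[0.935, -0.0, -0.354], [0.354, -0.003, 0.935], [-0.001, -1.0, -0.003]]
wrist_force: [0.2, -0.2, -0.8]
opening: 0.0594
```

>>> {"method": "arm_command", "body": {"moves": [[[0.6,-3.5,0],[0,0,-0.137],5],[[0.6,-3.5,0],[0,0,-0.137],5],[[0.5,-3,0],[0,0,-0.1],5],[[0,0,0],[0,0,0],5]]}}

```text
time: 34.55
ee_pos: [0.5624, -0.0475, 0.1235]
ee_rot: [[0.999, -0.002, 0.037], [-0.037, -0.004, 0.999], [-0.002, -1.0, -0.004]]
wrist_force: [0.0, 0.9, -2.0]
opening: 0.0593
```

Run:
```python
from h import *
st();near(.567,-.05,.12,.17);boxes("side")
```

```text
34.55 [ 0.5624 -0.0475  0.1235] [[0.999, -0.002, 0.037], [-0.037, -0.004, 0.999], [-0.002, -1.0, -0.004]] [-8.5 12.8 81.9 -0.2 85.4 -6.3]
(array([564.4, -47.1]), array([56.3, 97.1]), 87.6, 21187)
side box 0.097 (array([562.6, -75.2]), array([10.5, 58. ]), 85.6, 60)
side box 0.094 (array([ 569.2, -157.1]), array([125.6,  59.8]), 89.6, 457)
side box 0.094 (array([ 570. , -255.8]), array([60. , 58.6]), 0.8, 269)
```

>>> {"method": "arm_command", "body": {"moves": [[[0.4,0.3,0],[0,0,0.037],5],[[0,0,-1.5],[0,0,0],5],[[0,0,-1.5],[0,0,0],5],[[0,0,0],[0,0,0],5]]}}

```text
time: 35.05
ee_pos: [0.5651, -0.0372, 0.0902]
ee_rot: [[1.0, -0.004, -0.014], [0.014, -0.001, 1.0], [-0.004, -1.0, -0.001]]
wrist_force: [-0.4, 0.3, -0.6]
opening: 0.0592
```

>>> {"method": "arm_command", "body": {"moves": [[[0.2,-0.5,-0.8],[0,0,-0.014],5],[[0,0,-0.8],[0,0,0],5],[[0,0,-0.8],[0,0,0],5],[[0,0,-0.4],[0,0,0],5],[[0,0,0],[0,0,0],5]]}}

```text
time: 35.55
ee_pos: [0.5667, -0.0413, 0.0592]
ee_rot: [[1.0, -0.005, -0.0], [0.0, -0.001, 1.0], [-0.005, -1.0, -0.001]]
wrist_force: [0.1, -0.2, -1.7]
opening: 0.059
```

>>> {"method": "arm_command", "body": {"moves": [[[0,0,-0.1],[0,0,0],5],[[0,0,0],[0,0,0],8.5],[[0,0,0],[0,0,0],8.5],[[0,0,3],[0,0,0],8.5],[[0,0,4],[0,0,0],8.5],[[-1,0,4],[0,0,0],8.5],[[-2,0,2],[0,0,0],8.5],[[0,0,0],[0,0,0],8.5]]}}

```text
time: 36.35
ee_pos: [0.536, -0.0413, 0.1952]
ee_rot: [[1.0, -0.002, -0.0], [0.0, -0.002, 1.0], [-0.002, -1.0, -0.002]]
wrist_force: [-0.2, -0.1, -0.3]
opening: 0.0844
```

Run:
```python
from h import *
st();d=boxes();e=boxes("side")
for c,D in(("scene",d),("side",e)):
  W=cloud(D).reshape(-1,3);k=W[(np.hypot(W[:,0]-.402,W[:,1]+.372)<.045)]
  t=k[(k[:,2]>.08)&(k[:,2]<.1)];print(c,top(k,.083,.098),len(t))
o=np.zeros((400,800,3),np.uint8);o[:]=0
o[:,:400]=cv2.resize(d["image"][80:180,300:400],(400,400));o[:,400:]=cv2.resize(e["image"][220:320,200:300],(400,400));cv2.imwrite("pics/v12.png",o[:,:,::-1])
```

```text
36.35 [ 0.536  -0.0413  0.1952] [[1.0, -0.002, -0.0], [0.0, -0.002, 1.0], [-0.002, -1.0, -0.002]] [-8.3  5.8 81.4 -0.1 92.9 -8.3]
scene box 0.096 (array([ 550.7, -211.6]), array([ 56. , 118.3]), 13.6, 341)
scene box 0.096 (array([ 566.9, -116.6]), array([62.2, 58.1]), 2.2, 308)
scene box 0.096 (array([567.6, -36.1]), array([62.8, 57.6]), 0.2, 348)
side box 0.094 (array([ 566.6, -215. ]), array([116.4,  62.4]), 84.7, 477)
side box 0.094 (array([ 569.7, -123.6]), array([57.9, 59.5]), 89.7, 206)
side box 0.093 (array([568.9, -42.6]), array([62.8, 60.3]), 89.8, 179)
scene (array([ 401.5, -367.1]), array([56.9, 19.2]), 64.0, 86) 93
side (array([ 402.6, -374.4]), array([60.5, 14.4]), 65.4, 95) 106
```

View pics/v12.png

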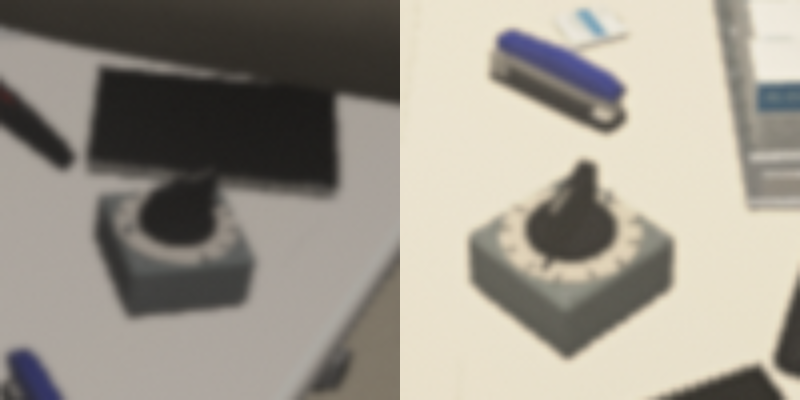

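>>> {"method": "arm_command", "body": {"moves": [[[0,-4,1],[0,0,0],8.5],[[0,-4,1],[0,0,0],8.5],[[0,-4,0],[0,0,0],8.5],[[0,-4,0],[0,0,0],8.5],[[0,-3,0],[0,0,0],8.5],[[0,0,0],[0,0,0],8.5]]}}

```text
time: 37.05
ee_pos: [0.535, -0.2365, 0.2008]
ee_rot: [[1.0, -0.02, -0.005], [0.005, 0.005, 1.0], [-0.02, -1.0, 0.005]]
wrist_force: [-0.1, -0.0, -0.4]
opening: 0.085
```

Run:
```python
from h import *
st();d,L=lanebox();save(d,"w13")
for c in np.arange(.53,.61,.01):
    q=np.sort(L[abs(L[:,0]-c)<.003][:,1]);g=np.where(np.diff(q)>.003)[0];print(round(c,3),np.round(q[[0,-1]],3) if len(q) else 0,[(round(q[i],3),round(q[i+1],3)) for i in g])
```

```text
37.05 [ 0.535  -0.2365  0.2008] [[1.0, -0.02, -0.005], [0.005, 0.005, 1.0], [-0.02, -1.0, 0.005]] [-27.3  14.2  71.4  -0.3  95.6 -27.6]
[(np.float64(-0.27), np.int64(197)), (np.float64(-0.265), np.int64(322)), (np.float64(-0.26), np.int64(335)), (np.float64(-0.255), np.int64(346)), (np.float64(-0.25), np.int64(340)), (np.float64(-0.245), np.int64(357)), (np.float64(-0.24), np.int64(358)), (np.float64(-0.235), np.int64(352)), (np.float64(-0.23), np.int64(374)), (np.float64(-0.225), np.int64(373)), (np.float64(-0.22), np.int64(376)), (np.float64(-0.215), np.int64(400)), (np.float64(-0.21), np.int64(376)), (np.float64(-0.205), np.int64(400)), (np.float64(-0.2), np.int64(417)), (np.float64(-0.195), np.int64(419)), (np.float64(-0.19), np.int64(424)), (np.float64(-0.185), np.int64(426)), (np.float64(-0.18), np.int64(431)), (np.float64(-0.175), np.int64(478)), (np.float64(-0.17), np.int64(452)), (np.float64(-0.165), np.int64(437)), (np.float64(-0.16), np.int64(146)), (np.float64(-0.15), np.int64(370)), (np.float64(-0.145), np.int64(521)), (np.float64(-0.14), np.int64(487)), (np.float64(-0.135), np.int64(502)), (np.float64(-0.13), np.int64(530)), (np.float64(-0.125), np.int64(551)), (np.float64(-0.12), np.int64(558)), (np.float64(-0.115), np.int64(567)), (np.float64(-0.11), np.int64(566)), (np.float64(-0.105), np.int64(597)), (np.float64(-0.1), np.int64(595)), (np.float64(-0.095), np.int64(142))]
0.53 0 []
0.54 [-0.268 -0.094] [(np.float64(-0.159), np.float64(-0.148))]
0.55 [-0.268 -0.094] [(np.float64(-0.159), np.float64(-0.148))]
0.56 [-0.268 -0.094] [(np.float64(-0.159), np.float64(-0.148))]
0.57 [-0.268 -0.094] [(np.float64(-0.159), np.float64(-0.148))]
0.58 [-0.268 -0.094] [(np.float64(-0.159), np.float64(-0.148))]
0.59 [-0.268 -0.094] [(np.float64(-0.159), np.float64(-0.148))]
0.6 [-0.212 -0.094] [(np.float64(-0.159), np.float64(-0.148))]
```

View pics/w13.png

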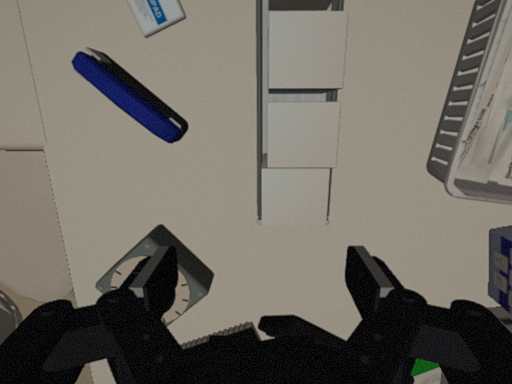

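>>> {"method": "arm_command", "body": {"moves": [[[3,0,-2],[0,-0.02,0],8.5],[[0,0,-3],[0,0,0],8.5],[[0,0,-3],[0,0,0],8.5],[[0,0,-3],[0,0,0],8.5],[[0,0,-1],[0,0,0],8.5],[[0,0,0],[0,0,0],8.5]]}}

```text
time: 37.7
ee_pos: [0.5665, -0.2274, 0.0709]
ee_rot: [[1.0, -0.005, -0.011], [0.011, 0.011, 1.0], [-0.005, -1.0, 0.011]]
wrist_force: [0.6, -0.1, 0.3]
opening: 0.0853
```

>>> {"method": "arm_command", "body": {"moves": [[[0,-1.6,-0.5],[-0.011,0,-0.01],8.5],[[0,0,-0.5],[0,0,0],8.5],[[0,0,0],[0,0,0],6.5],[[0,0,0],[0,0,0],5],[[0,0,0],[0,0,0],5],[[0,0,0],[0,0,0],5]]}}

```text
time: 38.3
ee_pos: [0.5692, -0.2456, 0.0661]
ee_rot: [[1.0, 0.002, -0.001], [0.001, -0.004, 1.0], [0.002, -1.0, -0.004]]
wrist_force: [0.3, 0.2, -0.7]
opening: 0.059
```

Slide forward 1.0 cm, release, lift.

>>> {"method": "arm_command", "body": {"moves": [[[-0.1,-0.5,0.1],[0,0,0],5],[[0,-0.5,0],[0,0,0],5],[[0,0,0],[0,0,0],5]]}}

```text
time: 38.6
ee_pos: [0.568, -0.2564, 0.0673]
ee_rot: [[1.0, 0.002, -0.001], [0.001, -0.004, 1.0], [0.002, -1.0, -0.004]]
wrist_force: [0.3, 0.2, -0.6]
opening: 0.0595
```

>>> {"method": "arm_command", "body": {"moves": [[[0,0,-0.1],[0,0,0],5],[[0,0,0],[0,0,0],8.5],[[0,0,0],[0,0,0],8.5],[[0,0,3],[0,0,0],8.5],[[0,0,4],[0,0,0],8.5],[[0,0,4],[0,0,-0.14],8.5],[[-3,-2,1],[0,0,-0.14],8.5],[[-3,-2,0],[0,0,-0.14],7]]}}

```text
time: 39.4
ee_pos: [0.5077, -0.2937, 0.1892]
ee_rot: [[0.911, 0.002, 0.413], [-0.413, 0.0, 0.911], [0.002, -1.0, 0.001]]
wrist_force: [0.3, -1.2, 0.9]
opening: 0.0731
```

>>> {"method": "arm_command", "body": {"moves": [[[-3,-2,0],[0,0,-0.14],6],[[-3,-2,0],[0,0,-0.14],6],[[-2,-2,0],[0,0,-0.14],6],[[0,0,0],[0,0,-0.14],6],[[0,0,0],[0,0,-0.14],6],[[0,0,0],[0,0,-0.14],6],[[0,0,0],[0,0,-0.14],6],[[0,0,0],[0,0,-0.14],6]]}}

```text
time: 40.2
ee_pos: [0.4215, -0.3584, 0.1935]
ee_rot: [[-0.028, 0.001, 1.0], [-1.0, -0.009, -0.028], [0.009, -1.0, 0.001]]
wrist_force: [0.3, 1.0, -0.2]
opening: 0.0599
```

Run:
```python
from h import *
st();boxes();boxes("side");d=near(.402,-.371,.083,.098,.045);save(d,"w14")
```

```text
40.2 [ 0.4215 -0.3584  0.1935] [[-0.028, 0.001, 1.0], [-1.0, -0.009, -0.028], [0.009, -1.0, 0.001]] [-44.    8.   79.2  -0.3  92.4  47.6]
scene box 0.096 (array([ 567.3, -148.2]), array([ 63.1, 124.6]), 0.3, 586)
scene box 0.096 (array([566.6, -37.2]), array([58.6, 63.4]), 89.9, 346)
scene box 0.096 (array([ 567.4, -248.9]), array([59.5, 60.3]), 2.3, 255)
side box 0.094 (array([ 569.5, -190.3]), array([ 60.3, 190.5]), 0.1, 723)
side box 0.094 (array([569. , -44.3]), array([59.9, 59. ]), 0.9, 175)
(array([ 401.8, -373.1]), array([60.2, 14.5]), 64.7, 1014)
```

View pics/w14.png

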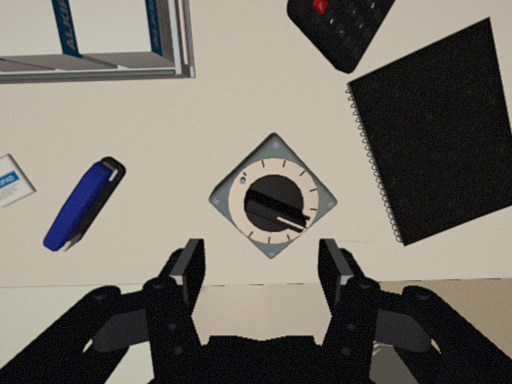

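>>> {"method": "arm_command", "body": {"moves": [[[-1,-0.8,0],[0,0,-0.142],6],[[-1,-0.7,0],[0,0,-0.142],6],[[0,0,0],[0,0,-0.142],6],[[0,0,0],[0,0,-0.142],6],[[0,0,0],[0,0,-0.142],6],[[0,0,0],[0,0,-0.142],6],[[0,0,0],[0,0,-0.142],6],[[0,0,0],[0,0,-0.142],6]]}}

```text
time: 41.15
ee_pos: [0.4013, -0.3734, 0.1939]
ee_rot: [[-0.917, -0.007, 0.398], [-0.398, -0.005, -0.917], [0.009, -1.0, 0.002]]
wrist_force: [-0.1, -0.4, 0.2]
opening: 0.0599
```

>>> {"method": "arm_command", "body": {"moves": [[[0,0,-1],[0,0,-0.142],6],[[0,0,-1],[0,0,-0.142],6],[[0,0,-1],[0,0,-0.142],6],[[0,0,-1],[0,0,-0.142],6],[[0,0,-1],[0,0,-0.142],6],[[0,0,-1],[0,0,-0.142],6],[[0,0,0],[0,0,0],6]]}}

```text
time: 41.85
ee_pos: [0.4019, -0.3731, 0.1328]
ee_rot: [[-0.901, -0.01, -0.434], [0.434, -0.001, -0.901], [0.009, -1.0, 0.005]]
wrist_force: [-0.3, -0.4, -0.0]
opening: 0.0603
```

Run:
```python
from h import *
st();R=env.sense()["ee_rot"];print(np.degrees(np.arctan2(R[1][0],R[0][0])));near(.402,-.371,.083,.098,.045)
```

```text
41.85 [ 0.4019 -0.3731  0.1328] [[-0.901, -0.01, -0.434], [0.434, -0.001, -0.901], [0.009, -1.0, 0.005]] [-46.5  10.   84.   -0.4  86.3 159.2]
154.30497265797123
(array([ 400.9, -373.4]), array([59.5, 13.7]), 64.6, 1618)
```

Aligned. Descend to TCP z ≈ 0.066 and grip.

>>> {"method": "arm_command", "body": {"moves": [[[0,0,-2],[0,0,0],6],[[0,0,-2],[0,0,0],6],[[0,0,-1.5],[0,0,0],6],[[0,0,-1],[0,0,0],6],[[0,0,0],[0,0,0],6]]}}

```text
time: 42.4
ee_pos: [0.4039, -0.375, 0.0716]
ee_rot: [[-0.915, -0.003, -0.404], [0.404, -0.008, -0.915], [-0.0, -1.0, 0.008]]
wrist_force: [0.1, -0.1, -0.5]
opening: 0.0601
```

>>> {"method": "arm_command", "body": {"moves": [[[-0.2,0.2,-0.4],[0,0,-0.03],4],[[0,0,0],[0,0,0],2],[[0,0,0],[0,0,0],0.5],[[0,0,0],[0,0,0],0.5],[[0,0,0],[0,0,0],0.5],[[0,0,0],[0,0,0],0.5]]}}

```text
time: 43.0
ee_pos: [0.4001, -0.3725, 0.0702]
ee_rot: [[-0.903, -0.007, -0.43], [0.43, -0.006, -0.903], [0.004, -1.0, 0.009]]
wrist_force: [1.1, -0.8, -3.8]
opening: 0.0128
```

>>> {"method": "arm_command", "body": {"moves": [[[0,0,0],[0,0,0.1],0.5],[[0,0,0],[0,0,0.1],0.5],[[0,0,0],[0,0,0.1],0.5],[[0,0,0],[0,0,0.1],0.5],[[0,0,0],[0,0,0],0.5]]}}

```text
time: 43.5
ee_pos: [0.4006, -0.3726, 0.0702]
ee_rot: [[-1.0, -0.003, -0.028], [0.028, -0.009, -1.0], [0.002, -1.0, 0.009]]
wrist_force: [-1.0, -0.2, -1.7]
opening: 0.0125
```

Tracks well; continue.

>>> {"method": "arm_command", "body": {"moves": [[[0,0,0],[0,0,0.12],0.5],[[0,0,0],[0,0,0.12],0.5],[[0,0,0],[0,0,0.12],0.5],[[0,0,0],[0,0,0.12],0.5],[[0,0,0],[0,0,0.12],0.5],[[0,0,0],[0,0,0.12],0.5],[[0,0,0],[0,0,0.12],0.5],[[0,0,0],[0,0,0],0.5]]}}

```text
time: 44.3
ee_pos: [0.4014, -0.3722, 0.0702]
ee_rot: [[-0.68, 0.006, 0.733], [-0.733, -0.006, -0.68], [0.0, -1.0, 0.009]]
wrist_force: [-0.4, -0.2, -2.8]
opening: 0.0125
```

>>> {"method": "arm_command", "body": {"moves": [[[0,0,0],[0,0,0.12],0.5],[[0,0,0],[0,0,0.12],0.5],[[0,0,0],[0,0,0.12],0.5],[[0,0,0],[0,0,0.12],0.5],[[0,0,0],[0,0,0.12],0.5],[[0,0,0],[0,0,0.12],0.5],[[0,0,0],[0,0,0.12],0.5],[[0,0,0],[0,0,0],0.5]]}}

```text
time: 45.1
ee_pos: [0.4017, -0.3714, 0.0702]
ee_rot: [[0.082, 0.007, 0.997], [-0.997, 0.002, 0.082], [-0.002, -1.0, 0.008]]
wrist_force: [-0.5, 0.7, -2.8]
opening: 0.0128
```

Run:
```python
from h import *
st();s=env.sense();R=s["ee_rot"];print(np.degrees(np.arctan2(R[1][0],R[0][0])),s["torque"],s["wrist_force"])
```

```text
45.1 [ 0.4017 -0.3714  0.0702] [[0.082, 0.007, 0.997], [-0.997, 0.002, 0.082], [-0.002, -1.0, 0.008]] [-46.8  12.8  88.3   0.4  78.7  38.4]
-85.32391436400036 [-0.0376581  -0.08871034 -0.01340278] [-0.47762096  0.70848342 -2.7839095 ]
```

>>> {"method": "arm_command", "body": {"moves": [[[0,0,0],[0,0,0.12],0.5],[[0,0,0],[0,0,0.12],0.5],[[0,0,0],[0,0,0.12],0.5],[[0,0,0],[0,0,0.12],0.5],[[0,0,0],[0,0,0.12],0.5],[[0,0,0],[0,0,0],0.5]]}}

```text
time: 45.7
ee_pos: [0.4015, -0.3708, 0.0702]
ee_rot: [[0.615, 0.003, 0.789], [-0.789, 0.007, 0.615], [-0.004, -1.0, 0.007]]
wrist_force: [-0.8, -0.1, -2.4]
opening: 0.0128
```

>>> {"method": "arm_command", "body": {"moves": [[[0,0,0],[0,0,0.06],0.5],[[0,0,0],[0,0,0.06],0.5],[[0,0,0],[0,0,0.06],0.5],[[0,0,0],[0,0,0],0.5]]}}

```text
time: 46.1
ee_pos: [0.4014, -0.3707, 0.0703]
ee_rot: [[0.723, 0.003, 0.691], [-0.691, 0.009, 0.723], [-0.004, -1.0, 0.009]]
wrist_force: [1.2, 1.5, -3.2]
opening: 0.013
```

Run:
```python
from h import *
st();s=env.sense();R=s["ee_rot"];print(np.degrees(np.arctan2(R[1][0],R[0][0])),s["torque"],s["wrist_force"])
```

```text
46.1 [ 0.4014 -0.3707  0.0703] [[0.723, 0.003, 0.691], [-0.691, 0.009, 0.723], [-0.004, -1.0, 0.009]] [-46.8  13.1  88.    0.5  79.2  -3.2]
-43.698411207913594 [ 0.1543893  -0.13442631 -2.10660819] [ 1.18506955  1.50317734 -3.24903392]
```

>>> {"method": "arm_command", "body": {"moves": [[[0,0,0],[0,0,0],3],[[0,0,0],[0,0,0],6],[[0,0,0],[0,0,0],6],[[0,0,3],[0,0,0],6],[[0,0,4],[0,0,0],6],[[0,0,4],[0,0,0],6],[[-3,-2,2],[0,0,0],6],[[0,0,0],[0,0,0],6]]}}

```text
time: 46.9
ee_pos: [0.3712, -0.3906, 0.2069]
ee_rot: [[0.716, 0.004, 0.699], [-0.699, 0.005, 0.716], [-0.001, -1.0, 0.006]]
wrist_force: [0.3, 0.1, -0.8]
opening: 0.0601
```

Run:
```python
from h import *
st();boxes();boxes("side");d=near(.402,-.371,.083,.098,.045)
e=env.read_camera("scene");o=np.zeros((384,800,3),np.uint8);o[:,:400]=cv2.resize(d["image"],(400,384));o[:,400:]=cv2.resize(e["image"][100:260,170:340],(400,384));cv2.imwrite("pics/v15.png",o[:,:,::-1])
W=cloud(e)
for n in("stapler","tape_roll","pen"):
    r=env.trace(n,e)[0];P=W[r["region"]];print(n,np.round(np.nanmedian(P,0),3))
```

```text
46.9 [ 0.3712 -0.3906  0.2069] [[0.716, 0.004, 0.699], [-0.699, 0.005, 0.716], [-0.001, -1.0, 0.006]] [-50.6   5.7  80.1   0.3  94.2  -6.2]
scene box 0.096 (array([ 568.5, -248.3]), array([63.7, 56.7]), 1.8, 258)
scene box 0.095 (array([ 567.8, -180.3]), array([61. , 58.4]), 4.3, 283)
scene box 0.096 (array([ 567.3, -115.9]), array([62.5, 58.2]), 1.1, 303)
scene box 0.096 (array([567.1, -37.4]), array([61.7, 58.4]), 0.2, 340)
side box 0.094 (array([ 569.5, -256.2]), array([59. , 59.9]), 89.7, 273)
side box 0.094 (array([ 569.6, -156.2]), array([125.3,  60.3]), 89.8, 448)
side box 0.094 (array([569.4, -45.8]), array([60.4, 62.6]), 0.3, 179)
(array([ 401.6, -372.7]), array([59.9, 14. ]), 42.0, 1024)
stapler [ 0.397 -0.359  0.07 ]Traceback (most recent call last):
  File "<stdin>", line 6, in <module>
IndexError: list index out of range
```

View pics/v15.png

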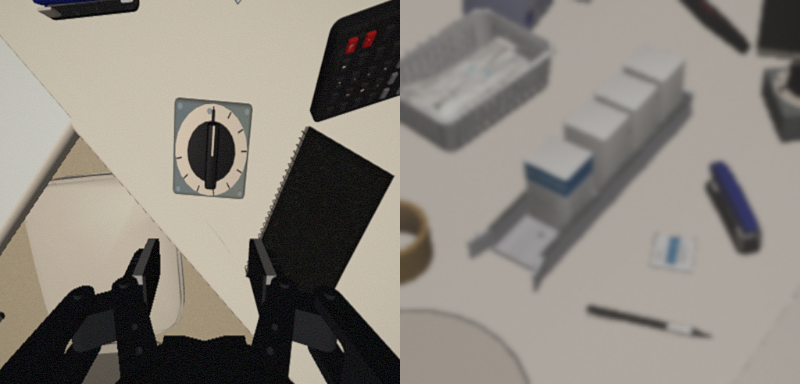

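Run:
```python
from h import *
d=near(.402,-.371,.083,.098,.045);near(.402,-.372,.044,.056,.085)
b=d["image"];v=cv2.resize(b[90:210,200:340],(700,600),interpolation=cv2.INTER_CUBIC);cv2.imwrite("pics/v16.png",v[:,:,::-1])
```

```text
(array([ 401.8, -372.5]), array([59.4, 14. ]), 42.1, 1039)
(array([ 401.6, -372.8]), array([100. ,  99.9]), 42.0, 6211)
```

View pics/v16.png

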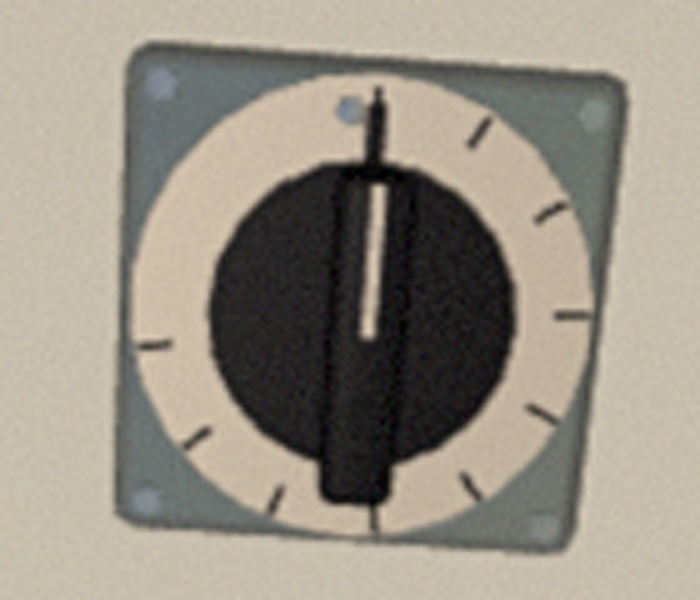

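```bash
python3 -c "
from cell import env
print(env.close_job())"
```

```text
the job is handed in; nothing more can be done
None
```

The lane is restocked in order and the job is handed in, at about 47 s on the robot clock. The handover reported no verdict.

**What I did**
- **First push:** I pushed the old boxes too high. `old_0` fell over inside the lane and `old_1` ended up leaning on it.
- **Recovery:** I stood both up again, carried `old_0` to the front stop and set `old_1` behind it.
- **New boxes:** I took both off the turntable and stood them in the lane behind the old ones.
- **Knock:** After that, `old_0` had moved about 12 mm back from where I had placed it. I set it forward to the stop again.
- **Knob:** I turned it anticlockwise about 160° until it met the stop, released it and drew the arm clear.

**Last checks**

All four boxes stand upright on the lane floor, with their tops at 0.094–0.096 m. Positions along the lane, in the lane frame:

| Box | x (mm) |
|---|---|
| `old_0` | about −136 |
| `old_1` | about −70 |
| first new box | about −4 |
| second new box | about +74 |

- **Knob:** the grip lies at 42.1° and the counter body at 42.0°, so it is at zero within the measuring error. The close-up picture shows the pointer on the zero mark beside the pin.
- **Other objects:** the stapler and pen look undisturbed in the last picture, and only the edge of the tape roll shows in it. My numeric check of them failed: the network mistook the counter for the stapler and missed the tape roll, so none of the three positions was confirmed by measurement.
- **Camera disagreement:** the scene and side cameras differ by about 7–8 mm along the lane. I used values between them, matched to the wrist camera. They stay within the limits either way.

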